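# Pack lock samples in a transit box and pin its clasps

### The job

Get the lock samples ready to go out: lay every lock cylinder and padlock that is lying on the desk at the left (two to four pieces) flat inside the blue transit box and shut its lid fully. Then push a steel clasp pin through the fork and the lid's eye of each of the two clasps until its tab is home against the cheek, and through each pin's cross hole push the straight leg of an R-clip from the wooden block until the bow snaps round the pin. Leave the oil bottle, the upright brass cylinder and the pin jar where they stand.

Things in the scene. Friction and masses are not known exactly. Their poses are not given: they have to be found in the camera images.
- transit_box: blue sheet-steel transit box, 126 mm (own x) by 306 mm (own y) by 62 mm high, walls 3 mm, fixed to the desk; origin at the centre of its underside. The floor inside (black foam) is 6 mm above the origin. The lid is hinged along the far (+x) long wall; the clasp fork is in the middle of the near (-x) wall.
- clasp_left (a point): left clasp (85 mm along the box's own +y from its middle): point on the axis of its 16 mm bores (along the box's own y), half-way between its two fork cheeks, 66 mm above the desk, 36 mm in front of the near wall. Cheeks 6 mm thick, eyes 26 mm across, outer faces 11.5 mm either side of this point. The lid's eye (8 mm thick, same bore) drops between them, in line, when the lid is shut.
- clasp_right (a point): right clasp, the same as the left, 85 mm along the box's own -y from its middle
- lid (a joint): lid angle (hinge axis 63 mm above the desk over the far wall): 0 shut, 1.57 upright, starts leaning back at 1.7 to 1.9. Stiff hinge: stays where it is left; 1 to 5 N at the front edge moves it. The lid reaches 129 mm from the hinge, its two eye straps 46 mm farther; its outer face is 6 mm outside the hinge axis, with a low bail handle up to 15 mm off that plane, 45 to 85 mm from the hinge.
- pin_1_middle (a point): first of two alike steel clasp pins, lying flat: 14 mm bar along own y, finger tab at -y, coned nose at +y, 91 mm long, 0.11 kg. This point on its axis sits in the middle of a clasp when the tab's shoulder is home against a cheek; the tab runs from 11.5 to 47.5 mm behind it, the nose ends 44 mm ahead. Own z is square to the flat tab.
- pin_1_tab (a point): middle of the first pin's finger tab (24 mm wide, 36 mm long, 14 mm thick): the place to grasp, across the 24 mm width
- pin_1_hole (a point): middle of the 6 mm cross hole through the first pin's bar, 22.5 mm ahead of its middle point (11 mm beyond the far cheek when home); the hole runs along the pin's own z and its mouths are countersunk along the bar
- pin_2_middle (a point): second pin: as pin_1_middle
- pin_2_tab (a point): second pin: as pin_1_tab
- pin_2_hole (a point): second pin: as pin_1_hole
- clip_block: slotted hardwood block, 44 mm (own x) by 98 mm (own y) by 52 mm high, fixed; origin at the centre of its underside. Two R-clips stand loosely in its slots (7 mm by 15 mm, 38 mm deep), coils up, 50 mm apart along its own y, their flats facing along its own y.
- clip_1_coil (a point): middle of the coil of the first R-clip (4 mm wire, 32 g): double coil 20 mm across, 8 mm thick along its own y (pinch these flats). Own z points up while it stands. The straight leg runs down from one side of the coil to 58 mm below this height; the sprung bow hangs beside the leg on the own +x side. The leg's line is 8 mm along own -x from this point. 72 mm above the desk in the block
- clip_1_seat (a point): point on the leg of the first R-clip, 34 mm below the coil's middle height, that lies in the middle of the pin's cross hole when the clip is fully home and the bow has snapped round the bar
- clip_1_bow (a joint): spring angle of the bow of the first R-clip: 0 relaxed, about 0.1 while it rides over the bar, back near 0 once it has snapped over; pushing it over takes about 5 to 9 N along the leg
- clip_2_coil (a point): middle of the coil of the second R-clip (4 mm wire, 32 g): double coil 20 mm across, 8 mm thick along its own y (pinch these flats). Own z points up while it stands. The straight leg runs down from one side of the coil to 58 mm below this height; the sprung bow hangs beside the leg on the own +x side. The leg's line is 8 mm along own -x from this point. 72 mm above the desk in the block
- clip_2_seat (a point): point on the leg of the second R-clip, 34 mm below the coil's middle height, that lies in the middle of the pin's cross hole when the clip is fully home and the bow has snapped round the bar
- clip_2_bow (a joint): spring angle of the bow of the second R-clip: 0 relaxed, about 0.1 while it rides over the bar, back near 0 once it has snapped over; pushing it over takes about 5 to 9 N along the leg
- brass_euro_mid (a point): a euro-profile lock cylinder lying on its side, 62 mm long (along its own y), 33 mm wide (along its own x: grasp it across this), 17 mm high, about 0.19 kg; worn brass. This point is the middle of its body, 8.5 mm above its underside. May be absent.
- long_euro_mid (a point): a euro-profile lock cylinder lying on its side, 70 mm long (along its own y), 33 mm wide (along its own x: grasp it across this), 17 mm high, about 0.19 kg; satin nickel. This point is the middle of its body, 8.5 mm above its underside. May be absent.
- nickel_euro_mid (a point): a euro-profile lock cylinder lying on its side, 70 mm long (along its own y), 33 mm wide (along its own x: grasp it across this), 17 mm high, about 0.19 kg; satin nickel, a twin of the other nickel one. This point is the middle of its body, 8.5 mm above its underside. May be absent.
- padlock_mid (a point): brass padlock lying flat, 67 mm over body and shackle, about 0.21 kg; this point is the middle of the brass body (36 mm along its own x, 40 mm wide along its own y: grasp it across this, 15 mm high), 7.5 mm above its underside; the shackle points along its own +x. May be absent.
- oil_bottle: small oil bottle with a red spout, 35 mm across, 114 mm tall, a bystander
- brass_cylinder: upright brass lock cylinder, 30 mm across, 70 mm tall, a bystander
- pin_jar: jar of pins with a black lid, 44 mm across, 48 mm tall, a bystander

How it is judged:
By the outcome, as a careful person would: the job done as asked, in the order asked, and still so for the second after the job is handed in, with the robot touching nothing.
Of brass_euro, long_euro, nickel_euro, padlock only 2 to 4 are there at a start; the rules pass over those that are not, and their reading is None.
At some moment in a run one of brass_euro, long_euro, nickel_euro, padlock, pin_1, pin_2 may be knocked a few centimetres aside while the robot is not near it.
It also fails if it takes over 210 s, if anything falls off the work surface, if the arm or the gripper's body presses on something with over 40 N, if the wrist force passes 120 N, or if a joint passes its speed limit or range.

### The arm

A 6-joint arm with a two-finger parallel gripper is mounted at the origin on a cart in front of the work surface, level with it; the furniture and walls round the work are solid. World frame = base frame: x ahead of the robot, y to its left, z up, the work surface at z = 0. Lengths are in m, angles in rad, forces in N, time in s.
With the tool pointing down it reaches from about 0.25 to 0.775 m from the base axis. Payload 4 kg.
Tool frame: the origin (TCP) lies midway between the tips of the shut fingers; the grasp point (between the pads) lies 19 mm behind it (robot.tcp_to_grasp is the distance from the TCP to the grasp point, in m); z points along the fingers, y is the line along which they close (so a half turn about z gives the same grasp; the last joint's range is limited). The gripper opens to 94 mm and grips with 3 to 60 N. Pads are 16 mm wide; open, the fingers measure 119 mm over their backs; the gripper's body (75 mm by 177 mm) begins 78 mm behind the grasp point.
Start: joints at [-1.335, 0.087, 1.371, -0, 1.684, -0.103], TCP at [0.183, -0.519, 0.206] pointing down, gripper open.
Joint ranges: [-3.1, 3.1], [-0.76, 2.03], [0.27, 2.55], [-1.08, 4.22], [0.17, 2.65], [-2.57, 2.57]. Speed limits (rad/s): [2.79, 2.79, 3.14, 3.14, 3.14, 3.14].

### API

Orientations are given as [roll, pitch, yaw] about the fixed x, y, z axes, in that order (R = Rz(yaw) Ry(pitch) Rx(roll)).
In Python, from bench import robot, viewer gives the robot as it stands. The module is installed in compiled form; this text tells all that it offers.
- The arm moves only by the shell command python3 -m handwheel 'ROWS' [OPENING]. ROWS is JSON, a list of rows, each a list of 6 numbers: the shift along the tool's x, y, z in units of 0.2 m (1.0 is 0.2 m), then the turn, a rotation vector about the tool's x, y, z in units of 30 degrees (1.0 is 30 degrees). In form: [[x, y, z, wx, wy, wz], ...]. A call has 1 to 10 rows; each row is the pose to reach, as a shift and turn from the pose commanded when the call began, along the tool's axes at that moment; what a row does not reach only later rows make up. A row lasts 1/12 s, in which the tool goes at most 41.7 mm and 7.16 degrees, less where a joint would pass 70% of its speed; a pose out of reach is approached as far as the arm can. A call with a number of a shift or a turn outside -1 to 1 is refused whole. A call with a gripper value outside its range is refused whole. OPENING is the gripper's target within -1 to 1 (shut at 1, half-way at 0, fully open at -1), set as the call begins (- or left out, the last holds). The fingers move at their own pace and stop on an object; the grip force is fixed at half the most. Time passes only in rows, so rows that repeat a pose let the fingers close. It gives the time, the measured TCP pose, the force, the opening and the grip force at its end, in the units of the state.
- robot.get_obs(): the state, without advancing time (a new reading comes with each control period).
- viewer.snapshot(name): name is "scene" or "top" or "wrist"; returns the picture (480x640x3 uint8, red, green, blue); there is no depth.
- viewer.calibration(name): a dict with "fx", "fy", "cx", "cy" (pixels), "R" (3x3) and "t" (3): a world point X has camera coordinates R X + t. Camera axes: x right, y down, z forward; pixel columns grow to the right and rows downward; lengths in m; the calibration is good to about 2 mm. A picture is of the moment at which its call begins: read the wrist's pose just before it. calibration takes no time and is no camera call; for the wrist camera it gives the pose at the moment of the call.
- robot.close_job(): hands the job in; it is judged then, once.
The state is a dict: "time": time; "joint_positions": joint angles; "qvel": joint speeds; "joint_torque": joint torques, N m; "tool_pos": TCP position; "ee_rot": TCP orientation; "wrist_force": force on the tool from outside, world axes, zero at the start; "wrist_torque": the same for the moment, N m; "width": finger opening in m; "finger_force": force on a finger pad.
Only numpy, scipy, OpenCV 4.12 (cv2) and the standard library are available. Lean on these libraries where they do the work, as an engineer would, in place of code of your own. Each camera call takes 0.05 s, during which the arm holds its last target. There are 200 camera calls.

## Working session

There is one attempt and no reset: what is moved stays moved. The work goes in short steps, Python scripts to look and compute and a shell command to move; the robot and the scene stay as the last step left them, time stands still between calls to the robot, and variables do not carry over. Pictures are saved under pics/ and viewed, at most 14 in all, crops included, and the job is handed in when it is done.

```bash
mkdir -p pics; cat > h.py <<'E'
import numpy as np, cv2
from bench import robot, viewer
from scipy.spatial.transform import Rotation as Ro
def snap(n,f):
    c=viewer.calibration(n); im=viewer.snapshot(n); cv2.imwrite('pics/'+f+'.png',im[:,:,::-1])
    np.savez('pics/'+f+'.npz',**{k:np.array(c[k]) for k in c}); return im
def px(f,u,v,z):
    c=np.load('pics/'+f+'.npz'); d=c['R'].T@np.array([(u-c['cx'])/c['fx'],(v-c['cy'])/c['fy'],1]); o=-c['R'].T@c['t']
    return o+d*(z-o[2])/d[2]
def proj(f,X):
    c=np.load('pics/'+f+'.npz'); p=c['R']@np.array(X)+c['t']; return [round(float(c['fx']*p[0]/p[2]+c['cx']),1),round(float(c['fy']*p[1]/p[2]+c['cy']),1)]
def st():
    o=robot.get_obs(); return np.array(o['tool_pos']),np.array(o['ee_rot']),o
E
python3 - <<'E'
from h import *
np.set_printoptions(precision=4,suppress=True)
for n in ['scene','top','wrist']:
    snap(n,n+'0'); c=viewer.calibration(n); print(n,c['fx'],c['cx'],c['cy'],-np.array(c['R']).T@np.array(c['t'])); print(np.array(c['R']))
p,r,o=st(); print(p,r,o)
E
```

```text
scene 438.4730698424515 323.0068420241295 232.9600797022974 [-0.12    0.6502  0.8832]
[[-0.7042 -0.71   -0.0016]
 [-0.4485  0.4466 -0.7742]
 [ 0.5504 -0.5445 -0.633 ]]
top 474.9733822441846 318.5055744336359 242.20338433936084 [ 0.3976 -0.0159  1.2541]
[[-0.0207 -0.9998 -0.0032]
 [-0.9884  0.021  -0.1503]
 [ 0.1504  0.     -0.9886]]
wrist 337.887377853447 319.25890728728945 237.22193199965807 [ 0.2577 -0.4909  0.383 ]
[[ 0.3338 -0.9426 -0.0022]
 [-0.9057 -0.3213  0.2765]
 [-0.2613 -0.0903 -0.961 ]]
[ 0.1827 -0.5183  0.2046] [-3.1399 -0.0002  0.3388] {'time': 0.15, 'joint_positions': array([-1.3351,  0.0878,  1.3719, -0.    ,  1.6836, -0.1031]), 'qvel': array([-0.0004,  0.    , -0.0044, -0.0016, -0.0015, -0.0005]), 'joint_torque': array([  0.0013, -34.0642, -30.2793,   0.0719,   0.0306,  -0.0001]), 'tool_pos': array([ 0.1827, -0.5183,  0.2046]), 'ee_rot': array([-3.1399, -0.0002,  0.3388]), 'wrist_force': array([-0.4501, -0.8805,  0.1398]), 'wrist_torque': array([ 0.0001, -0.0161,  0.0189]), 'finger_force': 0.0, 'width': 0.09401629846007985}
```

View pics/top0.png

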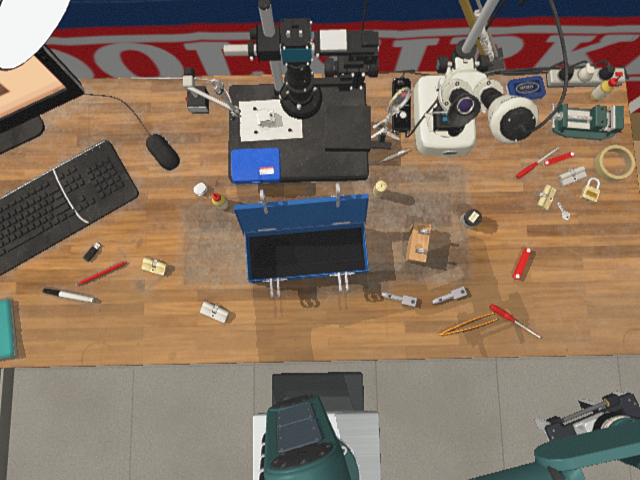

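View pics/scene0.png

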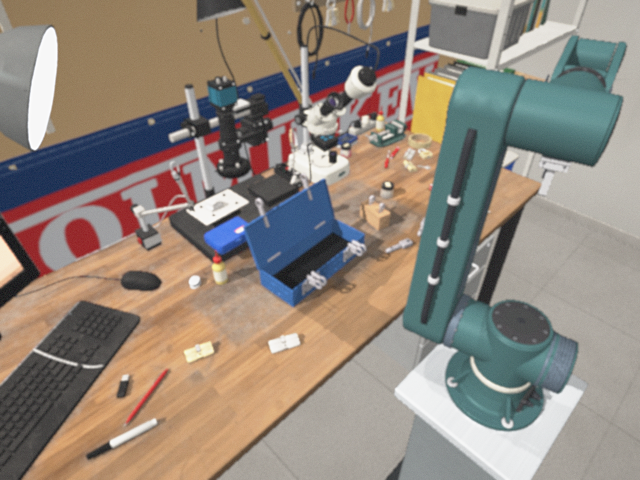

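The top view shows two pieces on the left: brass euro (154,267) and nickel euro (214,312). The box is at (306,240), the clasps at (277,283) and (343,280), the pins at (400,298) and (450,296), and the block at (419,244). I'll enlarge these.

```bash
python3 - <<'E'
import cv2
im=cv2.imread('pics/top0.png')
a=cv2.resize(im[180:330,230:480],None,fx=3.2,fy=3.2,interpolation=cv2.INTER_CUBIC)
cv2.imwrite('pics/c1.png',a)
b=cv2.resize(im[240:330,130:245],None,fx=5,fy=5,interpolation=cv2.INTER_CUBIC)
cv2.imwrite('pics/c2.png',b)
E
```

```text
(no output)
```

View pics/c1.png

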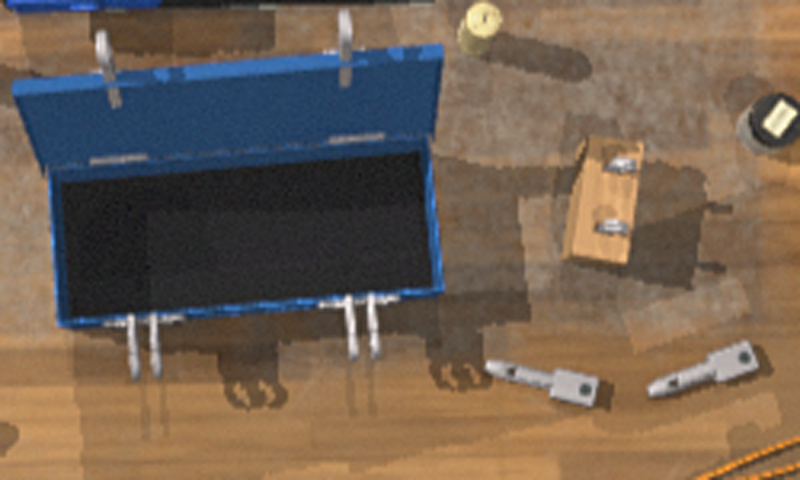

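View pics/c2.png

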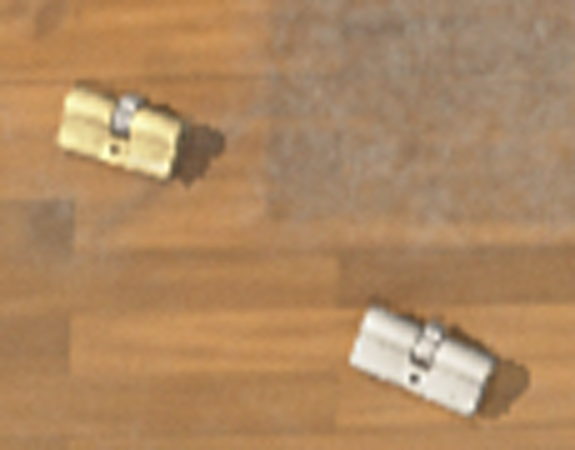

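```bash
cat >> h.py <<'E'
def go(p,yaw,roll=np.pi,pitch=0):
    "print the row from present pose to TCP p, yaw (rad); also number of rows"
    p0,r0,o=st(); R0=Ro.from_euler('xyz',r0); R1=Ro.from_euler('xyz',[roll,pitch,yaw])
    s=R0.inv().apply(np.array(p)-p0)/0.2; w=np.degrees((R0.inv()*R1).as_rotvec())/30
    n=int(np.ceil(max(np.linalg.norm(s)*200/41.7,np.linalg.norm(w)*30/7.16)))
    print('row',np.round(np.r_[s,w],3).tolist(),'n>=',n)
E
python3 - <<'E'
from h import *
np.set_printoptions(precision=4,suppress=True)
A=lambda u,v,z:px('top0',230+u/3.2,180+v/3.2,z)
B=lambda u,v,z:px('top0',130+u/5,240+v/5,z)
for n,u,v,z in [('boxNL',62,325,.062),('boxNR',441,292,.062),('boxFR',428,143,.062),('boxFL',47,172,.062),('clL1',134,377,.066),('clL2',156,375,.066),('clR1',352,357,.066),('clR2',374,356,.066),('p1nose',487,367,.007),('p1tail',597,390,.007),('p1tabc',575,386,.014),('p1hole',511,371,.014),('p2nose',649,390,.007),('p2tail',756,357,.007),('p2hole',673,381,.014),('blkNR',628,266,.052),('blkNL',565,257,.0520),('blkFR',643,142,.052),('blkFL',588,137,.052),('c1',620,160,.08),('c2',611,225,.08)]: print(n,A(u,v,z))
for n,c in [('brass',[(72,85),(185,122),(168,182),(57,145)]),('nick',[(372,305),(495,352),(472,418),(350,362)])]:
    P=np.array([B(u,v,.015) for u,v in c]); print(n,P.mean(0),np.linalg.norm(np.roll(P,-1,0)-P,axis=1), np.degrees(np.arctan2(*(P[0]-P[1]+P[3]-P[2])[1::-1])))
E
```

```text
boxNL [0.4828 0.1596 0.062 ]
boxNR [ 0.5025 -0.1382  0.062 ]
boxFR [ 0.6217 -0.1322  0.062 ]
boxFL [0.6047 0.1717 0.062 ]
clL1 [0.441 0.103 0.066]
clL2 [0.4422 0.0859 0.066 ]
clR1 [ 0.4529 -0.0668  0.066 ]
clR2 [ 0.4533 -0.0839  0.066 ]
p1nose [ 0.4452 -0.1792  0.007 ]
p1tail [ 0.4248 -0.2679  0.007 ]
p1tabc [ 0.4282 -0.2488  0.014 ]
p1hole [ 0.4413 -0.1976  0.014 ]
p2nose [ 0.4239 -0.3102  0.007 ]
p2tail [ 0.4488 -0.3989  0.007 ]
p2hole [ 0.4306 -0.3283  0.014 ]
blkNR [ 0.5209 -0.2884  0.052 ]
blkNL [ 0.5292 -0.2388  0.052 ]
blkFR [ 0.6207 -0.306   0.052 ]
blkFL [ 0.6258 -0.262   0.052 ]
c1 [ 0.6016 -0.2804  0.08  ]
c2 [ 0.5504 -0.2706  0.08  ]
brass [0.5304 0.4164 0.015 ] [0.0635 0.0323 0.0623 0.0322] 70.76136822058453
nick [0.41   0.2567 0.015 ] [0.0688 0.0353 0.07   0.031 ] 66.52110383453653
```

```bash
R='[0.71,-1,0,0,0,0]'; 
python3 -m handwheel '[[0.71,-1,0,0,0,0],[0.71,-1,0,0,0,0],[0.71,-1,0,0,0,0],[0.71,-1,0,0,0,0],[0.71,-1,0,0,0,0],[0.71,-1,0,0,0,0]]' -1
python3 -m handwheel '[[0.71,-1,0,0,0,0],[0.71,-1,0,0,0,0],[0.71,-1,0,0,0,0],[0.71,-1,0,0,0,0],[0.71,-1,0,0,0,0],[0.71,-1,0,0,0,0]]'
python3 -m handwheel '[[0.71,-1,0,0,0,-0.5],[0.71,-1,0,0,0,-0.5],[0.71,-1,0,0,0,-0.5],[0.71,-1,0,0,0,-0.5],[0.71,-1,0,0,0,-0.5],[0.71,-1,0,0,0,-0.5],[0.71,-1,0,0,0,-0.5],[0.71,-1,0,0,0,-0.5]]'
python3 -c "
from h import *
go([.41,.257,.2],np.radians(66.5))"
```

```text
time: 0.65
tool_pos: [0.2502, -0.2805, 0.2051]
ee_rot: [-3.141, -0.0, 0.338]
wrist_force: [0.7, 0.2, -0.2]
width: 0.094
finger_force: 0.0
time: 1.15
tool_pos: [0.3175, -0.0448, 0.2055]
ee_rot: [3.141, -0.001, 0.339]
wrist_force: [0.9, -0.0, -0.1]
width: 0.0941
finger_force: 0.0
time: 1.82
tool_pos: [0.3847, 0.19, 0.2046]
ee_rot: [-3.141, 0.003, 0.605]
wrist_force: [-0.5, -0.1, -1.1]
width: 0.0938
finger_force: 0.0
row [0.295, -0.204, 0.022, -0.002, 0.005, -1.062] n>= 5
```

```bash

python3 -m handwheel '[[0.295,-0.2,0,0,0,-1],[0.295,-0.2,0,0,0,-1],[0.295,-0.2,0,0,0,-1],[0.295,-0.2,0,0,0,-1],[0.295,-0.2,0,0,0,-1],[0.295,-0.2,0,0,0,-1],[0.295,-0.2,0,0,0,-1]]'
python3 -c "
from h import *
snap('wrist','w1'); snap('top','t1')
a=cv2.imread('pics/w1.png'); b=cv2.imread('pics/t1.png')
cv2.imwrite('pics/v1.png',a)
for q in ([.41,.257,.017],[.53,.416,.017]): print(proj('w1',q))
"
```

```text
time: 2.4
tool_pos: [0.4113, 0.2539, 0.2057]
ee_rot: [3.141, 0.0, 1.12]
wrist_force: [-0.4, 0.1, 0.5]
width: 0.0938
finger_force: 0.0
[318.2, 214.0]
[359.1, 12.2]
```

View pics/w1.png

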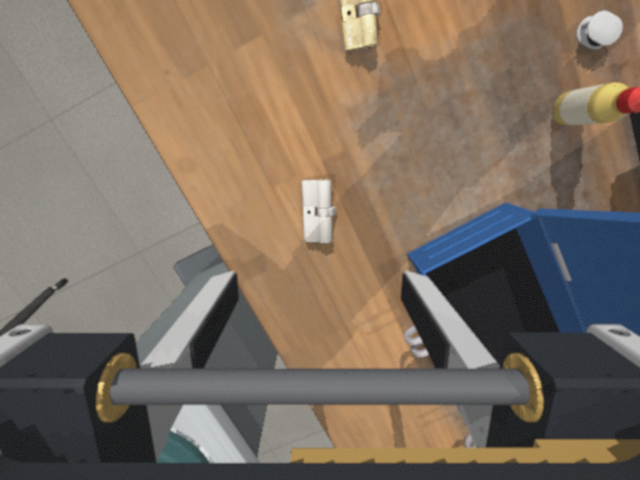

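The nickel euro is at (317,211), centred as predicted, so the top-view estimate is good. The brass euro is at the top edge near (358,22).

```bash
python3 -c "
from h import *
q=px('w1',317.5,211,.015); print(q, px('w1',317,180,.015)-px('w1',318.5,242,.015))
go([q[0],q[1],.004],np.radians(65.5))"
```

```text
[0.41062031 0.26001901 0.015     ] [0.02907349 0.06391863 0.        ]
row [0.024, -0.016, 1.009, 0.001, -0.0, -0.042] n>= 5
```

```bash

python3 -m handwheel '[[0.024,-0.016,0.8,0,0,0],[0.024,-0.016,0.8,0,0,0],[0.024,-0.016,0.8,0,0,0],[0.024,-0.016,0.8,0,0,0],[0.024,-0.016,0.9,0,0,0],[0.024,-0.016,1,0,0,0],[0.024,-0.016,1,0,0,0],[0.024,-0.016,1,0,0,0]]'
python3 -m handwheel '[[0,0,0,0,0,0],[0,0,0,0,0,0],[0,0,0,0,0,0],[0,0,0,0,0,0],[0,0,0,0,0,0],[0,0,0,0,0,0],[0,0,0,0,0,0],[0,0,0,0,0,0]]' 1
python3 -m handwheel '[[0,0,-0.2,0,0,0],[0,0,-0.4,0,0,0],[0,0,-0.6,0,0,0],[0,0,-0.6,0,0,0],[0,0,-0.6,0,0,0]]'
python3 -c "
from h import *
go([.544,.0745,.125],np.radians(64))
go([.544,.0745,.125],np.radians(183.8))"
```

```text
time: 3.17
tool_pos: [0.4099, 0.2602, 0.0052]
ee_rot: [-3.141, 0.002, 1.123]
wrist_force: [0.5, -0.6, 0.4]
width: 0.0941
finger_force: 0.0
time: 3.83
tool_pos: [0.4104, 0.2608, 0.0055]
ee_rot: [3.142, 0.0, 1.124]
wrist_force: [0.6, 0.2, -0.1]
width: 0.0443
finger_force: 0.0
time: 4.25
tool_pos: [0.4124, 0.2617, 0.1288]
ee_rot: [3.137, -0.006, 1.124]
wrist_force: [-0.7, -0.6, 0.3]
width: 0.0105
finger_force: 0.0
row [-0.56, 0.998, 0.021, 0.009, -0.011, 0.014] n>= 6
row [-0.56, 0.998, 0.021, 0.016, 0.003, -3.98] n>= 17
```

The fingers were still closing when I lifted. I'll retry with a longer wait.

```bash

python3 -m handwheel '[[0,0,0,0,0,0],[0,0,0,0,0,0],[0,0,0,0,0,0],[0,0,0,0,0,0],[0,0,0,0,0,0],[0,0,0,0,0,0],[0,0,0,0,0,0],[0,0,0,0,0,0],[0,0,0,0,0,0],[0,0,0,0,0,0]]' -0.4
python3 -m handwheel '[[0,0,0.5,0,0,0],[0,0,0.5,0,0,0],[0,0,0.5,0,0,0],[0,0,0.6,0,0,0],[0,0,0.605,0,0,0],[0,0,0.605,0,0,0]]'
python3 -m handwheel '[[0,0,0,0,0,0],[0,0,0,0,0,0],[0,0,0,0,0,0],[0,0,0,0,0,0],[0,0,0,0,0,0],[0,0,0,0,0,0],[0,0,0,0,0,0],[0,0,0,0,0,0],[0,0,0,0,0,0],[0,0,0,0,0,0]]' 1
python3 -m handwheel '[[0,0,-0.2,0,0,0],[0,0,-0.4,0,0,0],[0,0,-0.6,0,0,0],[0,0,-0.6,0,0,0],[0,0,-0.6,0,0,0]]'

```

```text
time: 5.08
tool_pos: [0.4105, 0.2608, 0.1255]
ee_rot: [3.141, 0.0, 1.124]
wrist_force: [0.3, 0.7, -0.6]
width: 0.0659
finger_force: 0.0
time: 5.58
tool_pos: [0.4098, 0.2604, 0.0037]
ee_rot: [-3.14, 0.002, 1.124]
wrist_force: [0.2, -0.4, -0.3]
width: 0.0658
finger_force: 0.0
time: 6.42
tool_pos: [0.4109, 0.2609, 0.0049]
ee_rot: [3.141, -0.001, 1.124]
wrist_force: [-0.6, -1.6, 2.9]
width: 0.03
finger_force: 30.0
time: 6.83
tool_pos: [0.4117, 0.2616, 0.1267]
ee_rot: [3.139, -0.004, 1.124]
wrist_force: [0.7, 0.2, -3.1]
width: 0.0305
finger_force: 30.0
```

```bash

python3 -m handwheel '[[-0.56,1,0,0,0,-1],[-0.56,1,0,0,0,-1],[-0.56,1,0,0,0,-1],[-0.56,1,0,0,0,-1],[-0.56,1,0,0,0,-1],[-0.56,1,0,0,0,-1],[-0.56,1,0,0,0,-1]]'
python3 -m handwheel '[[0,0,0,0,0,-1],[0,0,0,0,0,-1],[0,0,0,0,0,-1],[0,0,0,0,0,-1],[0,0,0,0,0,-1]]'
python3 -m handwheel '[[0,0,0,0,0,-1],[0,0,0,0,0,-1],[0,0,0,0,0,-1],[0,0,0,0,0,-1],[0,0,0,0,0,-1]]'
python3 -m handwheel '[[0,0,0,0,0,-1],[0,0,0,0,0,-1],[0,0,0,0,0,-1],[0,0,0,0,0,-1],[0,0,0,0,0,-1]]'
python3 -c "
from h import *
snap('wrist','w2');snap('scene','s2')
go([.544,.0745,.012],np.radians(183.8))"
```

```text
time: 7.42
tool_pos: [0.5437, 0.0673, 0.1205]
ee_rot: [-3.137, 0.004, 1.641]
wrist_force: [-0.5, -0.3, -1.7]
width: 0.0299
finger_force: 30.0
time: 7.83
tool_pos: [0.5403, 0.0737, 0.1211]
ee_rot: [-3.136, -0.004, 2.174]
wrist_force: [-0.8, 0.2, -2.0]
width: 0.0302
finger_force: 30.0
time: 8.25
tool_pos: [0.541, 0.0737, 0.1222]
ee_rot: [-3.14, -0.004, 2.696]
wrist_force: [1.2, 0.5, -2.5]
width: 0.0299
finger_force: 30.0
time: 8.67
tool_pos: [0.5415, 0.0736, 0.123]
ee_rot: [3.141, -0.003, -3.065]
wrist_force: [-0.0, 0.9, -1.3]
width: 0.0302
finger_force: 30.0
row [-0.013, 0.004, 0.557, 0.0, -0.004, 0.012] n>= 3
```

View pics/w2.png

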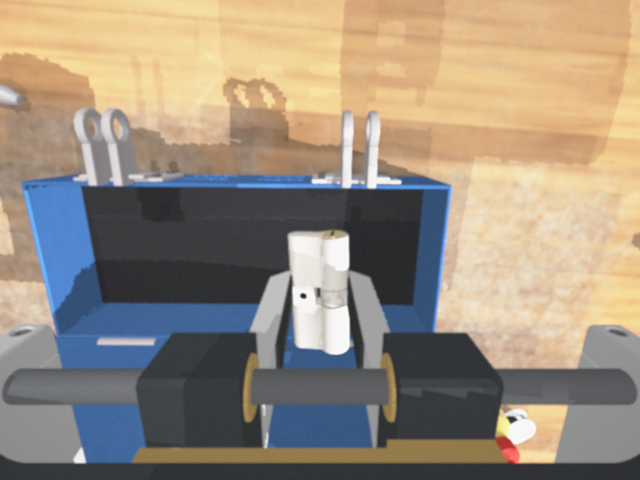

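The piece is gripped straight and hangs over the box. The fork eyes show at (88,127)/(117,127) for the right clasp and (347,125)/(373,125) for the left. The near rim corners are at (25,184) and (450,184).

```bash

python3 -m handwheel '[[-0.013,0,0.2,0,0,0],[-0.013,0,0.4,0,0,0],[-0.013,0,0.5,0,0,0],[-0.013,0,0.55,0,0,0],[-0.013,0,0.55,0,0,0]]'
python3 -m handwheel '[[0,0,0,0,0,0],[0,0,0,0,0,0],[0,0,0,0,0,0],[0,0,0,0,0,0],[0,0,0,0,0,0]]' -0.3
python3 -m handwheel '[[0,0,-0.3,0,0,0],[0,0,-0.6,0,0,0],[0,0,-0.7,0,0,0],[0,0,-0.7,0,0,0],[0,0,-0.7,0,0,0]]'
python3 - <<'E'
from h import *
np.set_printoptions(precision=4,suppress=True)
for n,u,v,z in [('nr',25,184,.062),('nl',450,184,.062),('Ra',90,128,.066),('Rb',117,128,.066),('Rtop',102,110,.066),('La',347,125,.066),('Lb',373,125,.066),('Ltop',360,112,.066)]: print(n,px('w2',u,v,z))
go([.531,.417,.14],np.radians(70.8+180))
E
```

```text
time: 9.18
tool_pos: [0.5432, 0.0735, 0.0123]
ee_rot: [-3.142, -0.005, -3.068]
wrist_force: [0.8, -0.6, -1.3]
width: 0.0301
finger_force: 31.2
time: 9.6
tool_pos: [0.546, 0.0736, 0.0157]
ee_rot: [-3.141, 0.002, -3.065]
wrist_force: [0.4, 0.1, 0.1]
width: 0.0591
finger_force: 0.0
time: 10.02
tool_pos: [0.5485, 0.0737, 0.1616]
ee_rot: [-3.141, 0.013, -3.065]
wrist_force: [0.0, -0.0, 0.5]
width: 0.0612
finger_force: 0.0
nr [ 0.5054 -0.1361  0.062 ]
nl [0.4821 0.1628 0.062 ]
Ra [ 0.4637 -0.0838  0.066 ]
Rb [ 0.4623 -0.066   0.066 ]
Rtop [ 0.4518 -0.0748  0.066 ]
La [0.4486 0.086  0.066 ]
Lb [0.4472 0.1031 0.066 ]
Ltop [0.4398 0.0937 0.066 ]
row [-0.043, 1.718, 0.107, -0.015, 0.021, -2.213] n>= 10
```

```bash

python3 -m handwheel '[[-0.02,0.86,0.05,0,0,0],[-0.02,0.86,0.05,0,0,0],[-0.02,0.86,0.05,0,0,0],[-0.02,0.86,0.05,0,0,0],[-0.02,0.86,0.05,0,0,0]]'
python3 -m handwheel '[[-0.02,0.86,0.05,0,0,-1],[-0.02,0.86,0.05,0,0,-1],[-0.02,0.86,0.05,0,0,-1],[-0.02,0.86,0.05,0,0,-1],[-0.02,0.86,0.05,0,0,-1]]'
python3 -m handwheel '[[0,0,0,0,0,-1],[0,0,0,0,0,-1],[0,0,0,0,0,-1],[0,0,0,0,0,-1],[0,0,0,0,0,-1],[0,0,0,0,0,-1]]'
python3 -c "
from h import *
im=snap('wrist','w3')
print(proj('w3',[.5305,.4165,.016]))
cv2.imwrite('pics/w3c.png',im[150:400,200:450,::-1])
go([.5305,.4165,.004],np.radians(250.8))"
```

```text
time: 10.43
tool_pos: [0.5333, 0.251, 0.1416]
ee_rot: [3.139, -0.004, -3.059]
wrist_force: [-0.2, 0.5, -0.8]
width: 0.0611
finger_force: 0.0
time: 10.85
tool_pos: [0.5239, 0.4224, 0.1308]
ee_rot: [3.139, -0.003, -2.531]
wrist_force: [-0.5, -1.0, 0.4]
width: 0.0613
finger_force: 0.0
time: 11.35
tool_pos: [0.5264, 0.4161, 0.1331]
ee_rot: [3.141, -0.002, -2.02]
wrist_force: [0.2, -1.1, -0.7]
width: 0.0609
finger_force: 0.0
[313.5, 234.8]
row [-0.011, -0.018, 0.647, 0.001, -0.003, -0.22] n>= 4
```

View pics/w3c.png

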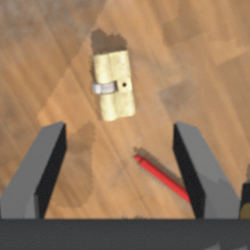

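The brass is at (315,236), as predicted, and still needs the 6.6° turn.

```bash

python3 -m handwheel '[[-0.01,-0.015,0.3,0,0,-0.22],[-0.01,-0.015,0.5,0,0,-0.22],[-0.01,-0.015,0.6,0,0,-0.22],[-0.01,-0.015,0.645,0,0,-0.22],[-0.01,-0.015,0.645,0,0,-0.22],[-0.01,-0.015,0.645,0,0,-0.22]]'
python3 -m handwheel '[[0,0,0,0,0,0],[0,0,0,0,0,0],[0,0,0,0,0,0],[0,0,0,0,0,0],[0,0,0,0,0,0],[0,0,0,0,0,0],[0,0,0,0,0,0],[0,0,0,0,0,0]]' 1
python3 -m handwheel '[[0,0,-0.2,0,0,0],[0,0,-0.4,0,0,0],[0,0,-0.6,0,0,0],[0,0,-0.6,0,0,0],[0,0,-0.6,0,0,0]]'
python3 -c "
from h import *
go([.551,-.025,.125],np.radians(184.3))
print(px('top0',219,200,.1),px('top0',381,186,.07))"
```

```text
time: 11.9
tool_pos: [0.53, 0.4172, 0.0051]
ee_rot: [3.141, -0.001, -1.904]
wrist_force: [1.0, -0.7, 1.1]
width: 0.0611
finger_force: 0.0
time: 12.57
tool_pos: [0.5309, 0.4177, 0.0061]
ee_rot: [-3.14, 0.001, -1.902]
wrist_force: [1.9, -0.8, 1.6]
width: 0.0298
finger_force: 29.5
time: 12.98
tool_pos: [0.5312, 0.4188, 0.1288]
ee_rot: [-3.138, 0.005, -1.902]
wrist_force: [0.4, -0.3, -3.3]
width: 0.0296
finger_force: 29.5
row [2.067, -0.815, 0.011, -0.0, 0.012, 2.224] n>= 11
[0.68486606 0.2299882  0.1       ] [ 0.72024068 -0.17922862  0.07      ]
```

```bash

python3 -m handwheel '[[0,0,0,0,0,1],[0,0,0,0,0,1],[0,0,0,0,0,1],[0,0,0,0,0,1],[0,0,0,0,0,1]]'
python3 -m handwheel '[[0,0,0,0,0,1],[0,0,0,0,0,1],[0,0,0,0,0,1],[0,0,0,0,0,1],[0,0,0,0,0,1]]'
python3 -c "
from h import *
go([.551,-.025,.125],np.radians(184.3))"
```

```text
time: 13.4
tool_pos: [0.5281, 0.4167, 0.121]
ee_rot: [3.14, -0.007, -2.429]
wrist_force: [0.5, -0.3, -2.0]
width: 0.0301
finger_force: 29.5
time: 13.82
tool_pos: [0.5288, 0.417, 0.1224]
ee_rot: [-3.14, -0.005, -2.95]
wrist_force: [0.1, -1.0, -2.5]
width: 0.0296
finger_force: 29.5
row [0.312, -2.191, -0.008, -0.004, -0.009, 0.222] n>= 11
```

```bash

python3 -m handwheel '[[0.1,-0.73,-0.01,0,0,0],[0.1,-0.73,-0.01,0,0,0],[0.1,-0.73,-0.01,0,0,0],[0.1,-0.73,-0.01,0,0,0]]'
python3 -m handwheel '[[0.1,-0.73,-0.01,0,0,0],[0.1,-0.73,-0.01,0,0,0],[0.1,-0.73,-0.01,0,0,0],[0.1,-0.73,-0.01,0,0,0]]'
python3 -m handwheel '[[0.1,-0.73,-0.01,0,0,0.22],[0.1,-0.73,-0.01,0,0,0.22],[0.1,-0.73,-0.01,0,0,0.22],[0.1,-0.73,-0.01,0,0,0.22],[0.1,-0.73,-0.01,0,0,0.22]]'
python3 -c "
from h import *
go([.549,-.025,.013],np.radians(184.3))"
```

```text
time: 14.15
tool_pos: [0.5375, 0.2663, 0.1255]
ee_rot: [-3.139, -0.004, -2.947]
wrist_force: [1.2, 0.1, -1.8]
width: 0.0299
finger_force: 29.5
time: 14.48
tool_pos: [0.5456, 0.1191, 0.1279]
ee_rot: [-3.14, -0.003, -2.948]
wrist_force: [-0.5, 0.9, -2.5]
width: 0.0297
finger_force: 29.5
time: 14.9
tool_pos: [0.5541, -0.0286, 0.1299]
ee_rot: [-3.14, -0.003, -3.067]
wrist_force: [-0.3, 0.7, -2.8]
width: 0.0298
finger_force: 29.5
row [0.022, 0.021, 0.585, -0.004, -0.005, -0.0] n>= 3
```

```bash

python3 -m handwheel '[[0.02,0.02,0.2,0,0,0],[0.02,0.02,0.4,0,0,0],[0.02,0.02,0.5,0,0,0],[0.02,0.02,0.58,0,0,0],[0.02,0.02,0.58,0,0,0]]'
python3 -m handwheel '[[0,0,0,0,0,0],[0,0,0,0,0,0],[0,0,0,0,0,0],[0,0,0,0,0,0],[0,0,0,0,0,0]]' -0.3
python3 -m handwheel '[[0,0,-0.3,0,0,0],[0,0,-0.6,0,0,0],[0,0,-1,0,0,0],[0,0,-1,0,0,0],[0,0,-1,0,0,0],[0,0,-1,0,0,0],[0,0,-1,0,0,0]]'
python3 - <<'E'
from h import *
for f in ['wrist','top','scene']: im=snap(f,f+'4')
o=np.vstack([cv2.resize(im[150:320,200:400,::-1],None,fx=3,fy=3)]); cv2.imwrite('pics/s4c.png',o)
A=lambda u,v,z:px('top0',230+u/3.2,180+v/3.2,z)
th=np.radians(4.3); B=np.array([.5566,.018])
for u,v in [(12,85),(442,45)]:
  for z in (.185,.19):
    q=A(u,v,z)[:2]-B; print(z,q@[np.cos(th),np.sin(th)],q@[-np.sin(th),np.cos(th)])
E
```

```text
time: 15.32
tool_pos: [0.5469, -0.0185, 0.0108]
ee_rot: [3.139, -0.009, -3.061]
wrist_force: [-0.9, -1.0, -2.4]
width: 0.0302
finger_force: 29.9
time: 15.73
tool_pos: [0.5515, -0.0201, 0.0168]
ee_rot: [-3.141, 0.003, -3.064]
wrist_force: [-0.3, 0.2, -0.1]
width: 0.0594
finger_force: 0.0
time: 16.32
tool_pos: [0.5522, -0.0203, 0.2194]
ee_rot: [-3.14, 0.008, -3.064]
wrist_force: [-0.4, 0.1, -0.5]
width: 0.0611
finger_force: 0.0
0.185 0.1025862433777912 0.15244756565808756
0.19 0.10135327803402232 0.15163246503014546
0.185 0.10213835446523624 -0.15894683073178495
0.19 0.10090748382837735 -0.15830558811131
```

View pics/wrist4.png

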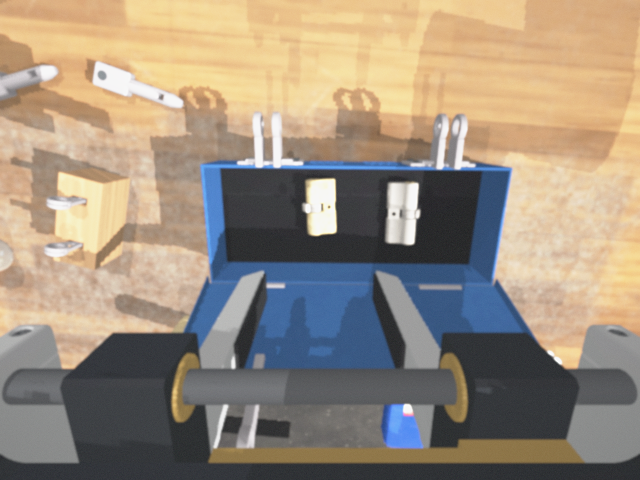

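Both pieces lie flat on the foam, brass at (320,207) and nickel at (401,212). The lid leans back at about 1.87. Next I'll go over it and push it shut from behind.

```bash
python3 - <<'E'
from h import *
th=np.radians(4.3); B=np.array([.557,.0172])
for x,z in [(0.,.27),(.132,.27),(.132,.155),(-.02,.155),(-.045,.066)]:
    q=B+x*np.array([np.cos(th),np.sin(th)]); print(x,z,q); go([q[0],q[1],z],np.radians(184.3))
E
```

```text
0.0 0.27 [0.557  0.0172]
row [-0.05, 0.182, -0.282, 0.001, -0.006, 0.004] n>= 2
0.132 0.27 [0.68862844 0.02709719]
row [-0.71, 0.181, -0.285, 0.001, -0.006, 0.004] n>= 4
0.132 0.155 [0.68862844 0.02709719]
row [-0.712, 0.181, 0.29, 0.001, -0.006, 0.004] n>= 4
-0.02 0.155 [0.5370563  0.01570043]
row [0.048, 0.182, 0.293, 0.001, -0.006, 0.004] n>= 2
-0.045 0.066 [0.51212667 0.01382596]
row [0.172, 0.182, 0.738, 0.001, -0.006, 0.004] n>= 4
```

```bash

python3 -m handwheel '[[0,0,-0.28,0,0,0],[0,0.1,-0.28,0,0,0],[-0.05,0.18,-0.28,0,0,0],[-0.25,0.18,-0.28,0,0,0],[-0.45,0.18,-0.28,0,0,0],[-0.6,0.18,-0.28,0,0,0],[-0.71,0.18,-0.28,0,0,0],[-0.71,0.18,-0.28,0,0,0],[-0.71,0.18,-0.28,0,0,0]]' 1
python3 -m handwheel '[[0,0,0.15,0,0,0],[0,0,0.3,0,0,0],[0,0,0.45,0,0,0],[0,0,0.57,0,0,0],[0,0,0.57,0,0,0],[0,0,0.57,0,0,0]]'
python3 -m handwheel '[[0.1,0,0,0,0,0],[0.2,0,0,0,0,0],[0.28,0,0,0,0,0],[0.36,0,0,0,0,0],[0.44,0,0,0,0,0],[0.52,0,0,0,0,0],[0.6,0,0,0,0,0],[0.68,0,0,0,0,0],[0.76,0,0,0,0,0],[0.76,0,0,0,0,0]]'
python3 -c "
from h import *
snap('scene','s5')
import cv2
im=cv2.imread('pics/s5.png');cv2.imwrite('pics/s5c.png',cv2.resize(im[130:330,180:430],None,fx=2,fy=2))"
```

```text
time: 17.22
tool_pos: [0.6892, 0.0268, 0.2668]
ee_rot: [3.141, -0.007, -3.064]
wrist_force: [-0.2, 0.3, -0.1]
width: 0.0045
finger_force: 0.0
time: 17.72
tool_pos: [0.6872, 0.0267, 0.1559]
ee_rot: [3.141, -0.005, -3.065]
wrist_force: [-0.6, 1.1, 0.6]
width: 0.0005
finger_force: 0.0
time: 18.55
tool_pos: [0.5371, 0.0149, 0.1616]
ee_rot: [-3.141, 0.005, -3.065]
wrist_force: [0.6, 0.9, 0.1]
width: 0.0007
finger_force: 0.0
```

View pics/s5c.png

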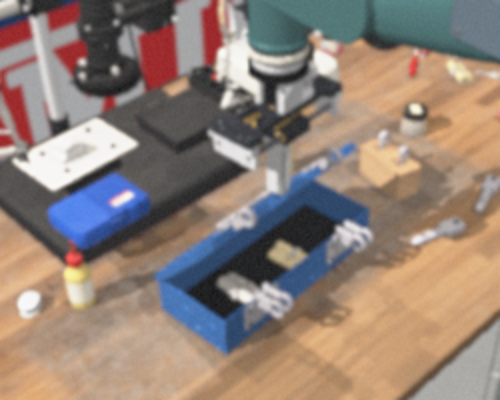

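The lid has come forward to about 45° under the fingers, so I'll keep going down along its arc.

```bash

python3 -m handwheel '[[0.03,0,0.06,0,0,0],[0.06,0,0.12,0,0,0],[0.08,0,0.18,0,0,0],[0.09,0,0.24,0,0,0],[0.1,0,0.3,0,0,0],[0.11,0,0.36,0,0,0],[0.12,0,0.42,0,0,0],[0.12,0,0.45,0,0,0],[0.12,0,0.45,0,0,0]]'
python3 -m handwheel '[[0,0,0.01,0,0,0],[0,0,0.02,0,0,0],[0,0,0.03,0,0,0],[0,0,0.03,0,0,0],[0,0,0.03,0,0,0]]'
```

```text
time: 19.35
tool_pos: [0.5136, 0.0132, 0.0682]
ee_rot: [-3.142, -0.001, -3.065]
wrist_force: [-3.9, -0.6, 8.3]
width: 0.0002
finger_force: 4.2
time: 19.77
tool_pos: [0.5138, 0.0133, 0.0679]
ee_rot: [-3.141, 0.001, -3.064]
wrist_force: [-15.0, 0.7, 30.9]
width: 0.0006
finger_force: 15.7
```

The lid is shut: it stops at z = 0.068 with 31 N pressing on it. Next is the first pin.

```bash

python3 -m handwheel '[[0,0,-0.3,0,0,0],[0,0,-0.6,0,0,0],[0,0,-0.65,0,0,0],[0,0,-0.65,0,0,0]]' -0.1
python3 -m handwheel '[[0.4,-0.6,0,0,0,1],[0.4,-0.6,0,0,0,1],[0.4,-0.6,0,0,0,1],[0.4,-0.6,0,0,0,1],[0.4,-0.6,0,0,0,1],[0.4,-0.6,0,0,0,1]]'
python3 -m handwheel '[[0,0,0,0,0,1],[0,0,0,0,0,1],[0,0,0,0,0,1],[0,0,0,0,0,1],[0,0,0,0,0,1]]'
python3 -m handwheel '[[0,0,0,0,0,1],[0,0,0,0,0,1],[0,0,0,0,0,1],[0,0,0,0,0,1],[0,0,0,0,0,1]]'
python3 -c "
from h import *
go([.4288,-.2504,.15],np.radians(77))"
```

```text
time: 20.1
tool_pos: [0.518, 0.013, 0.2]
ee_rot: [-3.139, 0.015, -3.064]
wrist_force: [0.4, -1.2, 0.4]
width: 0.0235
finger_force: 0.0
time: 20.6
tool_pos: [0.4433, -0.113, 0.1908]
ee_rot: [3.141, -0.0, 2.694]
wrist_force: [0.1, 1.4, 0.1]
width: 0.0516
finger_force: 0.0
time: 21.02
tool_pos: [0.4442, -0.1111, 0.1909]
ee_rot: [3.141, -0.001, 2.173]
wrist_force: [0.5, 0.4, -0.7]
width: 0.0517
finger_force: 0.0
time: 21.43
tool_pos: [0.444, -0.1115, 0.1911]
ee_rot: [-3.141, -0.001, 1.65]
wrist_force: [0.8, 0.0, -0.2]
width: 0.0518
finger_force: 0.0
row [-0.686, -0.131, 0.205, -0.0, -0.001, 0.585] n>= 4
```

```bash

python3 -m handwheel '[[-0.7,-0.13,0.2,0,0,0.58],[-0.7,-0.13,0.2,0,0,0.58],[-0.7,-0.13,0.2,0,0,0.58],[-0.7,-0.13,0.2,0,0,0.58],[-0.7,-0.13,0.2,0,0,0.58],[-0.7,-0.13,0.2,0,0,0.58]]'
python3 -c "
from h import *
im=snap('wrist','w6')
print(proj('w6',[.4288,-.2504,.012]))
go([.4288,-.2504,.003],np.radians(77))"
```

```text
time: 21.93
tool_pos: [0.4282, -0.2541, 0.1505]
ee_rot: [-3.14, -0.002, 1.346]
wrist_force: [0.8, -0.3, 0.3]
width: 0.0514
finger_force: 0.0
[320.6, 224.0]
row [0.014, -0.002, 0.741, -0.001, -0.002, 0.006] n>= 4
```

View pics/w6.png

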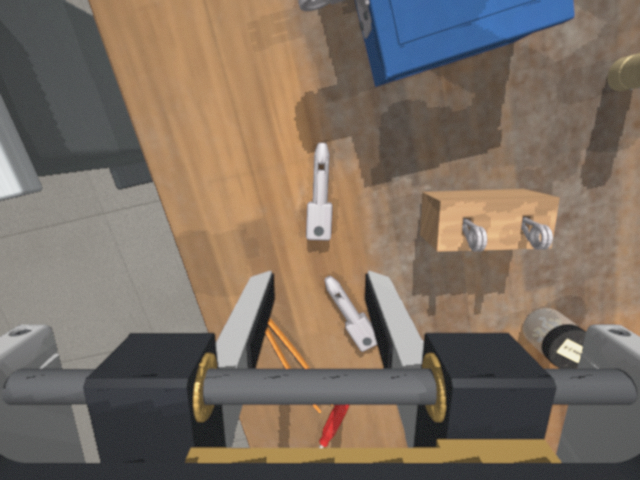

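Pin 1's tab is centred at (319,222) with the nose at (322,145). Pin 2 has its nose at (331,283) and tab at (360,332). The clips' coils are at (475,233) and (540,233).

```bash
python3 - <<'E'
from h import *
np.set_printoptions(precision=4,suppress=True)
a=px('w6',319,222,.013);n=px('w6',322,145,.006); d=n-a; print(a,n,np.hypot(*d[:2]),np.degrees(np.arctan2(d[1],d[0])))
b=px('w6',360,331,.013);n=px('w6',330,280,.006); d=n-b; print(b,n,np.hypot(*d[:2]),np.degrees(np.arctan2(d[1],d[0])))
for u,v in [(477,235),(540,235)]: print(px('w6',u,v,.08))
go([a[0],a[1],.002],np.radians(77))
E
```

```text
[ 0.4278 -0.2478  0.013 ] [ 0.4462 -0.179   0.006 ] 0.0713218476359194 74.99681574341521
[ 0.4438 -0.3727  0.013 ] [ 0.4249 -0.3119  0.006 ] 0.06374021226087768 107.3288722250777
[ 0.547 -0.269  0.08 ]
[ 0.594  -0.2796  0.08  ]
row [0.025, -0.01, 0.746, -0.001, -0.002, 0.006] n>= 4
```

```bash

python3 -m handwheel '[[0.02,-0.008,0.2,0,0,0.03],[0.02,-0.008,0.4,0,0,0.03],[0.02,-0.008,0.6,0,0,0.03],[0.02,-0.008,0.7,0,0,0.03],[0.02,-0.008,0.743,0,0,0.03],[0.02,-0.008,0.743,0,0,0.03],[0.02,-0.008,0.743,0,0,0.03]]'
python3 -m handwheel '[[0,0,0,0,0,0],[0,0,0,0,0,0],[0,0,0,0,0,0],[0,0,0,0,0,0],[0,0,0,0,0,0],[0,0,0,0,0,0],[0,0,0,0,0,0],[0,0,0,0,0,0]]' 1
python3 -m handwheel '[[0,0,-0.2,0,0,0],[0,0,-0.4,0,0,0],[0,0,-0.6,0,0,0],[0,0,-0.6,0,0,0],[0,0,-0.6,0,0,0]]'
python3 - <<'E'
from h import *
# left clasp; start with pin middle 70mm short
a=np.radians(94.3); d=np.array([np.cos(a),np.sin(a)])
for q in (np.array([.452,.0945]),np.array([.4645,-.075])):
  s=q-d*(.0295+.065); print(s); go([s[0],s[1],.125],a)
E
```

```text
time: 22.57
tool_pos: [0.429, -0.2492, 0.0041]
ee_rot: [3.139, 0.001, 1.332]
wrist_force: [0.2, -0.1, -0.2]
width: 0.0519
finger_force: 0.0
time: 23.23
tool_pos: [0.4279, -0.2501, 0.0034]
ee_rot: [3.141, 0.0, 1.328]
wrist_force: [-0.1, 0.5, 4.0]
width: 0.0236
finger_force: 29.9
time: 23.65
tool_pos: [0.4289, -0.251, 0.1255]
ee_rot: [3.136, 0.003, 1.328]
wrist_force: [-0.6, -0.7, -1.9]
width: 0.0235
finger_force: 29.9
[4.59085490e-01 2.66004882e-04]
row [1.256, -0.155, -0.002, 0.009, 0.006, -0.607] n>= 7
[ 0.47158549 -0.169234  ]
row [0.448, 0.109, 0.002, 0.009, 0.006, -0.607] n>= 3
```

```bash

python3 -m handwheel '[[0.63,-0.08,0,0,0,-0.3],[0.63,-0.08,0,0,0,-0.3],[0.63,-0.08,0,0,0,-0.3],[0.63,-0.08,0,0,0,-0.3]]'
python3 -c "
from h import *
a=np.radians(94.3);go([.459,.0003,.125],a)"
```

```text
time: 23.98
tool_pos: [0.4407, -0.1171, 0.1198]
ee_rot: [-3.136, -0.006, 1.492]
wrist_force: [0.4, -0.8, -1.6]
width: 0.0239
finger_force: 29.9
row [0.593, 0.045, -0.023, -0.009, -0.012, -0.294] n>= 3
```

```bash

python3 -m handwheel '[[0.59,-0.045,0,0,0,-0.3],[0.59,-0.045,0,0,0,-0.3],[0.59,-0.045,0,0,0,-0.3],[0.59,-0.045,0,0,0,-0.3],[0.59,-0.045,0,0,0,-0.3]]'
python3 -c "
from h import *
a=np.radians(94.3);go([.459,.0003,.0624],a)"
```

```text
time: 24.4
tool_pos: [0.4418, -0.0042, 0.1205]
ee_rot: [-3.137, -0.0, 1.646]
wrist_force: [-0.0, -0.6, -1.4]
width: 0.0241
finger_force: 29.9
row [0.016, 0.089, 0.29, -0.009, -0.0, 0.001] n>= 2
```

```bash

python3 -m handwheel '[[0,0.085,0,0,0,0],[0,0.085,0.2,0,0,0],[0,0.085,0.285,0,0,0],[0,0.085,0.285,0,0,0],[0,0.085,0.285,0,0,0],[0,0.085,0.285,0,0,0]]'
python3 -c "
from h import *
im=snap('wrist','w7')
a=np.radians(94.3);go([.459,.0003,.0624],a)
im=im[60:300,190:450,::-1]; cv2.imwrite('pics/w7c.png',cv2.resize(im,None,fx=2.3,fy=2.3,interpolation=cv2.INTER_CUBIC))
p=st()[0]; d=np.array([np.cos(a),np.sin(a),0])
print([proj('w7',p+d*t+[0,0,.0036]) for t in (.0,.0735,.095,.083,.106)])
"
```

```text
time: 24.9
tool_pos: [0.4608, -0.0053, 0.0664]
ee_rot: [3.141, 0.001, 1.641]
wrist_force: [-0.4, -0.5, 0.5]
width: 0.0237
finger_force: 29.9
row [0.028, -0.01, 0.024, 0.004, 0.002, -0.009] n>= 1
[[322.3, 291.3], [322.1, 157.1], [322.1, 111.5], [322.1, 137.3], [322.1, 86.8]]
```

View pics/w7c.png

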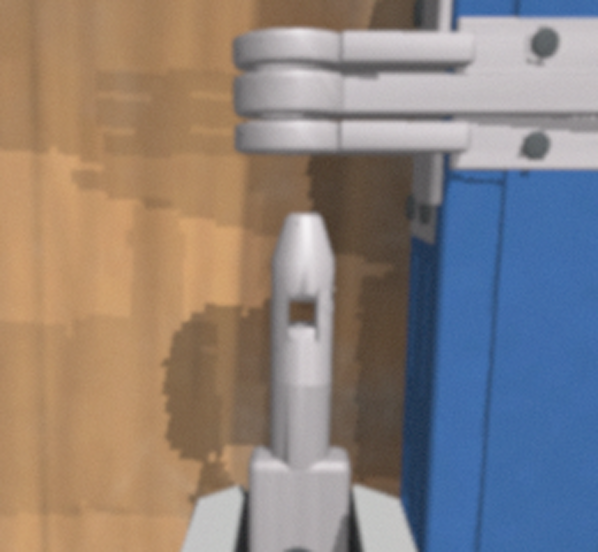

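The view shows the fork and lid eye in line. The eyes' left edge is at crop x≈234.5, so the bore axis is near 290, and the pin axis is at about 302. The pin needs to go about 2.8 mm towards −x.

```bash
python3 - <<'E'
from h import *
np.set_printoptions(precision=4,suppress=True)
C=lambda u,v,z:px('w7',190+u/2.3,60+v/2.3,z)
def ang(a,b): d=a-b; print(a,b,np.degrees(np.arctan2(d[1],d[0])))
ang(C(303,214,.070),C(299.5,450,.070)); ang(C(437,175,.064),C(413,545,.064)); ang(C(504,190,.069),C(481,545,.069))
e=[C(234.5,v,.066) for v in (48,93,137)]; print(e); 
ang(e[0],e[2])
print(C(342,93,.079), C(342,137,.079))
print(C(240,150,.066), st()[0])
E
```

```text
[0.4555 0.0701 0.07  ] [0.4587 0.0157 0.07  ] 93.34720707581106
[0.4847 0.0804 0.064 ] [ 0.4896 -0.0099  0.064 ] 93.08309315036665
[0.4988 0.0782 0.069 ] [ 0.5054 -0.0063  0.069 ] 94.47783286811348
[array([0.4386, 0.1028, 0.066 ]), array([0.439, 0.094, 0.066]), array([0.4395, 0.0851, 0.066 ])]
[0.4386 0.1028 0.066 ] [0.4395 0.0851 0.066 ] 92.82187026810493
[0.4614 0.0942 0.079 ] [0.4621 0.086  0.079 ]
[0.4408 0.0825 0.066 ] [ 0.4613 -0.0052  0.0672]
```

```bash

python3 -m handwheel '[[0,-0.009,0.022,0,0,0],[0,-0.009,0.022,0,0,0],[0.03,-0.009,0.022,0,0,0],[0.05,-0.009,0.022,0,0,0],[0.06,-0.009,0.022,0,0,0],[0.06,-0.009,0.022,0,0,0],[0.06,-0.009,0.022,0,0,0]]'
python3 -c "
from h import *
im=snap('wrist','w8')
print(st()[0],st()[2]['wrist_force'])
im=im[60:300,190:450,::-1]; cv2.imwrite('pics/w8c.png',cv2.resize(im,None,fx=2.3,fy=2.3,interpolation=cv2.INTER_CUBIC))
"
```

```text
time: 25.53
tool_pos: [0.4577, 0.008, 0.0616]
ee_rot: [3.141, 0.0, 1.643]
wrist_force: [-0.2, 0.1, -0.9]
width: 0.0236
finger_force: 29.9
[0.45771018 0.00783947 0.06155029] [-0.83573816 -0.01411782 -1.3130398 ]
```

View pics/w8c.png

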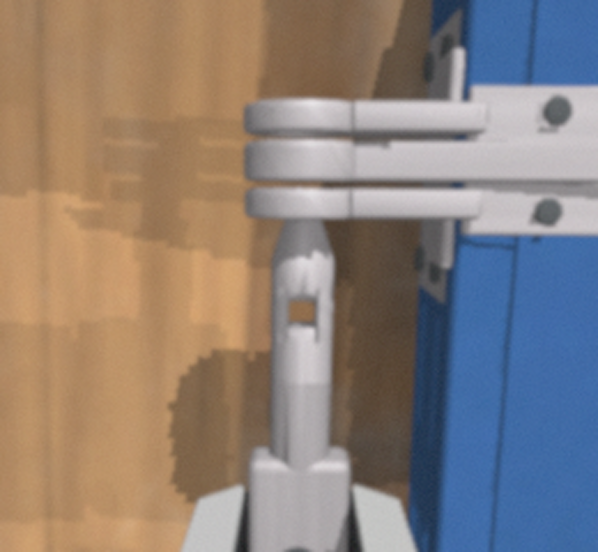

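The pin is now in line: its axis is at 303 and the bore at about 302. Pushing.

```bash

python3 -m handwheel '[[0.02,0,-0.003,0,0,0],[0.04,0,-0.003,0,0,0],[0.06,0,-0.003,0,0,0],[0.08,0,-0.003,0,0,0],[0.1,0,-0.003,0,0,0],[0.1,0,-0.003,0,0,0]]'
python3 -m handwheel '[[0.02,0,0,0,0,0],[0.04,0,0,0,0,0],[0.06,0,0,0,0,0],[0.08,0,0,0,0,0],[0.1,0,0,0,0,0],[0.1,0,0,0,0,0]]'
```

```text
time: 26.08
tool_pos: [0.4561, 0.0284, 0.062]
ee_rot: [-3.142, -0.0, 1.643]
wrist_force: [0.7, 0.1, -1.2]
width: 0.0235
finger_force: 29.9
time: 26.58
tool_pos: [0.4547, 0.0483, 0.0621]
ee_rot: [-3.142, -0.0, 1.643]
wrist_force: [-0.3, 0.1, -1.1]
width: 0.0235
finger_force: 29.9
```

```bash

python3 -m handwheel '[[0.02,0,0,0,0,0],[0.04,0,0,0,0,0],[0.055,0,0,0,0,0],[0.065,0,0,0,0,0],[0.07,0,0,0,0,0],[0.075,0,0,0,0,0],[0.075,0,0,0,0,0]]'
python3 -m handwheel '[[0.01,0,0,0,0,0],[0.015,0,0,0,0,0],[0.02,0,0,0,0,0],[0.02,0,0,0,0,0]]'
```

```text
time: 27.17
tool_pos: [0.4537, 0.0626, 0.0621]
ee_rot: [3.142, 0.0, 1.643]
wrist_force: [0.2, -0.5, -1.0]
width: 0.0237
finger_force: 29.9
time: 27.5
tool_pos: [0.4538, 0.0629, 0.0622]
ee_rot: [-3.142, 0.008, 1.642]
wrist_force: [0.2, -9.8, -0.9]
width: 0.0234
finger_force: 29.9
```

Home: it stopped solidly at the predicted y (0.063) with 10 N. I'll release it and fetch pin 2.

```bash

python3 -m handwheel '[[0,0,0,0,0,0],[0,0,0,0,0,0],[0,0,0,0,0,0],[0,0,0,0,0,0]]' 0.26
python3 -m handwheel '[[0,0,-0.1,0,0,0],[0,0,-0.3,0,0,0],[0,0,-0.4,0,0,0],[0,0,-0.45,0,0,0],[0,0,-0.45,0,0,0]]'
python3 -m handwheel '[[-1,0,0,0,0,0],[-1,0,0,0,0,0],[-1,0,0,0,0,0],[-1,0,0,0,0,0],[-1,0,0,0,0,0],[-1,0,0,0,0,0]]' -0.1
python3 -m handwheel '[[-1,0,0,0,0,-0.4],[-1,0,0,0,0,-0.4],[-1,0,0,0,0,-0.4],[-1,0,0,0,0,-0.4],[-1,0,0,0,0,-0.4],[-1,0,0,0,0,-0.4]]'
python3 -c "
from h import *
im=snap('wrist','w9')
go([.444,-.374,.003],np.radians(106))"
```

```text
time: 27.83
tool_pos: [0.4535, 0.0669, 0.0622]
ee_rot: [3.141, -0.001, 1.643]
wrist_force: [-0.6, 0.7, -0.2]
width: 0.0348
finger_force: 0.0
time: 28.25
tool_pos: [0.4551, 0.0668, 0.1549]
ee_rot: [3.136, 0.0, 1.643]
wrist_force: [0.8, -0.8, 0.2]
width: 0.0349
finger_force: 0.0
time: 28.75
tool_pos: [0.4666, -0.1379, 0.1493]
ee_rot: [-3.138, 0.001, 1.636]
wrist_force: [0.3, 0.3, 0.3]
width: 0.0516
finger_force: 0.0
time: 29.25
tool_pos: [0.4808, -0.3372, 0.1485]
ee_rot: [-3.138, -0.001, 1.846]
wrist_force: [-0.7, -0.8, -1.1]
width: 0.0519
finger_force: 0.0
row [-0.145, -0.231, 0.729, -0.005, -0.008, -0.004] n>= 4
```

```bash

python3 -m handwheel '[[-0.145,-0.23,0,0,0,0],[-0.145,-0.23,0,0,0,0],[-0.145,-0.23,0,0,0,0],[-0.145,-0.23,0,0,0,0]]'
python3 - <<'E'
from h import *
np.set_printoptions(precision=4,suppress=True)
im=snap('wrist','w10'); c=proj('w10',[.444,-.373,.013]); n=proj('w10',[.4245,-.311,.006]); print(c,n)
h=cv2.cvtColor(im,cv2.COLOR_RGB2HSV); m=((h[...,1]<60)&(h[...,2]>110)).astype(np.uint8)
m[265:]=0; k,l,s,ce=cv2.connectedComponentsWithStats(m)
for i in range(1,k):
    if 300<s[i,4]<6000:
        pts=np.argwhere(l==i)[:,::-1].astype(np.float32); print(s[i],ce[i],cv2.minAreaRect(pts))
E
```

```text
time: 29.63
tool_pos: [0.446, -0.3715, 0.1514]
ee_rot: [3.141, -0.002, 1.852]
wrist_force: [-0.1, 1.0, -0.4]
width: 0.0517
finger_force: 0.0
[317.6, 229.3] [316.0, 160.3]
[426  89  28  37 338] [438.9645 101.7722] ((435.2828674316406, 105.96533203125), (28.635385513305664, 29.66239356994629), 25.016895294189453)
[473 152  30  27 480] [488.4667 164.9   ] ((486.7058410644531, 164.32351684570312), (25.896284103393555, 27.954269409179688), 30.963754653930664)
[ 305  157   26   96 1763] [316.7482 211.0425] ((317.5, 204.5), (95.0, 25.0), 90.0)
[370 174  46  24 426] [393.0681 184.3005] ((393.14593505859375, 184.77395629882812), (20.434532165527344, 45.824317932128906), 70.70995330810547)
[625 217  15  34 314] [633.8631 234.7134] ((632.0, 233.5), (33.0, 14.0), 90.0)
```

```bash

python3 - <<'E'
from h import *
q=px('w10',317.5,232.5,.011); print(q); go([q[0],q[1],.003],np.radians(106.2))
E
```

```text
[ 0.44496254 -0.37660399  0.011     ]
row [-0.025, -0.015, 0.743, 0.001, -0.003, -0.001] n>= 4
```

```bash

python3 -m handwheel '[[-0.02,-0.01,0.2,0,0,0],[-0.02,-0.01,0.4,0,0,0],[-0.02,-0.01,0.6,0,0,0],[-0.02,-0.01,0.7,0,0,0],[-0.02,-0.01,0.742,0,0,0],[-0.02,-0.01,0.742,0,0,0],[-0.02,-0.01,0.742,0,0,0]]'
python3 -m handwheel '[[0,0,0,0,0,0],[0,0,0,0,0,0],[0,0,0,0,0,0],[0,0,0,0,0,0],[0,0,0,0,0,0],[0,0,0,0,0,0],[0,0,0,0,0,0],[0,0,0,0,0,0]]' 1
python3 -m handwheel '[[0,0,-0.2,0,0,0],[0,0,-0.4,0,0,0],[0,0,-0.6,0,0,0],[0,0,-0.6,0,0,0],[0,0,-0.6,0,0,0]]'
python3 - <<'E'
from h import *
a=np.radians(94.1); d=np.array([np.cos(a),np.sin(a)])
q=np.array([.4645,-.075]); s=q-d*(.0315+.068); print(s); go([s[0],s[1],.125],a)
E
```

```text
time: 30.27
tool_pos: [0.4464, -0.3763, 0.0042]
ee_rot: [3.141, 0.0, 1.854]
wrist_force: [-1.0, 0.5, -0.1]
width: 0.0514
finger_force: 0.0
time: 30.93
tool_pos: [0.4455, -0.3777, 0.0042]
ee_rot: [3.141, 0.001, 1.852]
wrist_force: [0.6, 0.0, 3.1]
width: 0.0238
finger_force: 29.9
time: 31.35
tool_pos: [0.4464, -0.379, 0.1271]
ee_rot: [3.139, 0.006, 1.852]
wrist_force: [-0.8, 0.1, -1.6]
width: 0.0237
finger_force: 29.9
[ 0.471614   -0.17424536]
row [0.949, 0.405, 0.006, 0.007, 0.011, 0.4] n>= 5
```

```bash

python3 -m handwheel '[[0.95,0.405,0,0,0,0.4],[0.95,0.405,0,0,0,0.4],[0.95,0.405,0,0,0,0.4],[0.95,0.405,0,0,0,0.4],[0.95,0.405,0,0,0,0.4],[0.95,0.405,0,0,0,0.4],[0.95,0.405,0,0,0,0.4]]'
python3 -c "
from h import *
go([.4716,-.1742,.063],np.radians(94.1))"
```

```text
time: 31.93
tool_pos: [0.4691, -0.1701, 0.1213]
ee_rot: [-3.138, -0.002, 1.647]
wrist_force: [-0.5, -0.0, -2.2]
width: 0.0236
finger_force: 29.9
row [-0.022, 0.012, 0.291, -0.008, -0.003, 0.008] n>= 2
```

```bash

python3 -m handwheel '[[-0.02,0.012,0.1,0,0,0],[-0.02,0.012,0.2,0,0,0],[-0.02,0.012,0.285,0,0,0],[-0.02,0.012,0.285,0,0,0],[-0.02,0.012,0.285,0,0,0],[-0.02,0.012,0.285,0,0,0]]'
python3 - <<'E'
from h import *
snap('wrist','w11'); print(st()[0],st()[1])
for f in ('w7','w8','w11'):
    im=cv2.imread('pics/'+f+'.png'); h=cv2.cvtColor(im,cv2.COLOR_BGR2HSV)
    m=((h[...,1]<60)&(h[...,2]>90)).astype(np.uint8); m=cv2.medianBlur(m,5)
    print(f)
    for r in range(70,225,6):
        x=np.where(m[r,250:400])[0]
        print(r,(250+x[0],250+x[-1],len(x)) if len(x) else None, end=' ')
    print()
E
```

```text
time: 32.43
tool_pos: [0.4729, -0.1773, 0.0668]
ee_rot: [-3.141, 0.0, 1.641]
wrist_force: [0.6, -0.6, -1.4]
width: 0.0237
finger_force: 29.9
[ 0.47340475 -0.17735884  0.06755044] [3.14044160e+00 1.03096465e-03 1.64145534e+00]
w7
70 (np.int64(377), np.int64(399), 23) 76 (np.int64(294), np.int64(399), 106) 82 (np.int64(291), np.int64(399), 109) 88 (np.int64(293), np.int64(399), 107) 94 (np.int64(293), np.int64(399), 107) 100 (np.int64(292), np.int64(399), 108) 106 (np.int64(292), np.int64(399), 108) 112 (np.int64(296), np.int64(399), 104) 118 (np.int64(292), np.int64(399), 108) 124 (np.int64(293), np.int64(399), 107) 130 (np.int64(373), np.int64(399), 27) 136 (np.int64(373), np.int64(382), 10) 142 (np.int64(373), np.int64(382), 10) 148 (np.int64(377), np.int64(380), 4) 154 (np.int64(315), np.int64(330), 16) 160 (np.int64(312), np.int64(332), 21) 166 (np.int64(310), np.int64(334), 25) 172 (np.int64(308), np.int64(335), 28) 178 (np.int64(308), np.int64(335), 28) 184 (np.int64(308), np.int64(335), 28) 190 (np.int64(308), np.int64(335), 28) 196 (np.int64(307), np.int64(334), 18) 202 (np.in
[... 1425 characters left out ...]
18 (np.int64(291), np.int64(399), 109) 124 (np.int64(353), np.int64(399), 47) 130 (np.int64(365), np.int64(381), 17) 136 (np.int64(367), np.int64(381), 15) 142 (np.int64(362), np.int64(380), 14) 148 (np.int64(361), np.int64(364), 4) 154 (np.int64(351), np.int64(377), 27) 160 (np.int64(310), np.int64(375), 19) 166 (np.int64(308), np.int64(328), 21) 172 (np.int64(306), np.int64(347), 36) 178 (np.int64(304), np.int64(358), 37) 184 (np.int64(304), np.int64(336), 33) 190 (np.int64(304), np.int64(337), 34) 196 (np.int64(304), np.int64(336), 33) 202 (np.int64(304), np.int64(333), 23) 208 (np.int64(304), np.int64(348), 34) 214 (np.int64(304), np.int64(332), 29) 220 (np.int64(305), np.int64(332), 28)
```

```bash

python3 -m handwheel '[[0,-0.002,0.021,0,0,0],[0,-0.002,0.021,0,0,0],[0.03,-0.002,0.021,0,0,0],[0.05,-0.002,0.021,0,0,0],[0.07,-0.002,0.021,0,0,0],[0.07,-0.002,0.021,0,0,0],[0.07,-0.002,0.021,0,0,0]]'
python3 - <<'E'
from h import *
snap('wrist','w12'); print(st()[0],st()[2]['wrist_force'])
for f in ('w12',):
    im=cv2.imread('pics/'+f+'.png'); h=cv2.cvtColor(im,cv2.COLOR_BGR2HSV)
    m=((h[...,1]<60)&(h[...,2]>90)).astype(np.uint8); m=cv2.medianBlur(m,5)
    for r in range(94,225,6):
        x=np.where(m[r,250:345])[0]
        print(r,(int(250+x[0]),int(250+x[-1])) if len(x) else None, end=' ')
    im=im[60:300,190:450]; cv2.imwrite('pics/w12c.png',cv2.resize(im,None,fx=2.3,fy=2.3,interpolation=cv2.INTER_CUBIC))
E
```

```text
time: 33.07
tool_pos: [0.4716, -0.1619, 0.0627]
ee_rot: [3.141, 0.0, 1.643]
wrist_force: [0.4, -0.4, -0.6]
width: 0.0236
finger_force: 29.9
[ 0.47162652 -0.16215618  0.06261402] [-0.02466334 -0.07241029 -1.00358299]
94 None 100 None 106 (291, 344) 112 (291, 344) 118 (294, 344) 124 (291, 344) 130 (291, 344) 136 (292, 344) 142 (293, 344) 148 (292, 344) 154 (301, 344) 160 (310, 325) 166 (308, 328) 172 (306, 330) 178 (305, 332) 184 (305, 332) 190 (305, 332) 196 (305, 342) 202 (305, 334) 208 (305, 337) 214 (305, 337) 220 (305, 336)
```

```bash

python3 -m handwheel '[[0,-0.006,0,0,0,0],[0,-0.006,0,0,0,0],[0.02,-0.006,0,0,0,0],[0.04,-0.006,0,0,0,0],[0.06,-0.006,0,0,0,0],[0.08,-0.006,0,0,0,0],[0.1,-0.006,0,0,0,0],[0.1,-0.006,0,0,0,0]]'
python3 -m handwheel '[[0.02,0,0,0,0,0],[0.04,0,0,0,0,0],[0.06,0,0,0,0,0],[0.08,0,0,0,0,0],[0.1,0,0,0,0,0],[0.1,0,0,0,0,0]]'
```

```text
time: 33.78
tool_pos: [0.4688, -0.1416, 0.0624]
ee_rot: [-3.142, -0.0, 1.643]
wrist_force: [-0.1, 0.3, -1.2]
width: 0.0232
finger_force: 29.9
time: 34.28
tool_pos: [0.4674, -0.1217, 0.0625]
ee_rot: [3.142, -0.0, 1.643]
wrist_force: [0.6, -0.0, -1.8]
width: 0.024
finger_force: 29.9
```

```bash

python3 -m handwheel '[[0.02,0,0,0,0,0],[0.04,0,0,0,0,0],[0.055,0,0,0,0,0],[0.065,0,0,0,0,0],[0.07,0,0,0,0,0],[0.075,0,0,0,0,0],[0.075,0,0,0,0,0]]'
python3 -m handwheel '[[0.005,0,0,0,0,0],[0.01,0,0,0,0,0],[0.015,0,0,0,0,0],[0.015,0,0,0,0,0]]'
```

```text
time: 34.87
tool_pos: [0.4664, -0.1074, 0.0625]
ee_rot: [3.142, 0.0, 1.643]
wrist_force: [1.1, -0.8, -1.1]
width: 0.0236
finger_force: 29.9
time: 35.2
tool_pos: [0.4662, -0.1044, 0.0625]
ee_rot: [-3.142, -0.0, 1.643]
wrist_force: [-0.6, 0.0, -1.1]
width: 0.0232
finger_force: 29.9
```

```bash

python3 -m handwheel '[[0.005,0,0,0,0,0],[0.01,0,0,0,0,0],[0.015,0,0,0,0,0],[0.02,0,0,0,0,0],[0.02,0,0,0,0,0]]'
```

```text
time: 35.62
tool_pos: [0.4661, -0.1038, 0.0627]
ee_rot: [3.141, 0.007, 1.642]
wrist_force: [-0.1, -9.3, -2.3]
width: 0.0238
finger_force: 29.9
```

Home at y = −0.104 with 9 N. I'll release and go over the clip block.

```bash

python3 -m handwheel '[[0,0,0,0,0,0],[0,0,0,0,0,0],[0,0,0,0,0,0],[0,0,0,0,0,0]]' 0.26
python3 -m handwheel '[[0,0,-0.1,0,0,0],[0,0,-0.3,0,0,0],[0,0,-0.45,0,0,0],[0,0,-0.6,0,0,0],[0,0,-0.6,0,0,0],[0,0,-0.6,0,0,0]]'
python3 -c "
from h import *
snap('wrist','w13')
go([.5735,-.2745,.17],np.radians(78.2))"
```

```text
time: 35.95
tool_pos: [0.466, -0.1002, 0.0626]
ee_rot: [3.141, -0.001, 1.643]
wrist_force: [-0.2, 0.7, 1.3]
width: 0.0348
finger_force: 0.0
time: 36.45
tool_pos: [0.4672, -0.1007, 0.1849]
ee_rot: [3.137, 0.002, 1.643]
wrist_force: [-0.2, -0.1, -0.9]
width: 0.0349
finger_force: 0.0
row [-0.907, 0.473, 0.064, 0.002, 0.0, 0.531] n>= 5
```

```bash

python3 -m handwheel '[[-0.9,0.47,0.05,0,0,0.53],[-0.9,0.47,0.05,0,0,0.53],[-0.9,0.47,0.05,0,0,0.53],[-0.9,0.47,0.05,0,0,0.53],[-0.9,0.47,0.05,0,0,0.53],[-0.9,0.47,0.05,0,0,0.53],[-0.9,0.47,0.05,0,0,0.53]]'
python3 - <<'E'
from h import *
snap('wrist','w14'); snap('top','t14'); print(st()[0],st()[1])
def crop(f,c,w,h,s):
    im=cv2.imread('pics/'+f+'.png'); c=np.int32(c); return cv2.resize(im[max(0,c[1]-h//2):c[1]+h//2,c[0]-w//2:c[0]+w//2],None,fx=s,fy=s,interpolation=cv2.INTER_CUBIC)
c=proj('w14',[.5735,-.2745,.07]); print('c',c)
d=proj('w13',[.4615,-.053,.073]); print('d',d)
e=proj('w9',[.45,.117,.073]); print('e',e)
a=crop('w14',[320,int(c[1])],200,150,4)  # 800x600
b=crop('w13',d,80,80,3)
a[0:240,0:240]=b[:240,:240]
cv2.imwrite('pics/m14.png',a); print(320-100,int(c[1])-75,[int(x)-40 for x in d])
E
```

```text
time: 37.08
tool_pos: [0.5715, -0.2739, 0.1676]
ee_rot: [-3.134, -0.003, 1.363]
wrist_force: [-0.6, 0.6, 0.5]
width: 0.0349
finger_force: 0.0
[ 0.57160977 -0.27221261  0.17065168] [-3.13809865e+00 -1.69693769e-03  1.36537593e+00]
c [324.1, 240.0]
d [317.3, 181.0]
e [544.4, -749.0]
220 165 [277, 141]
```

View pics/m14.png

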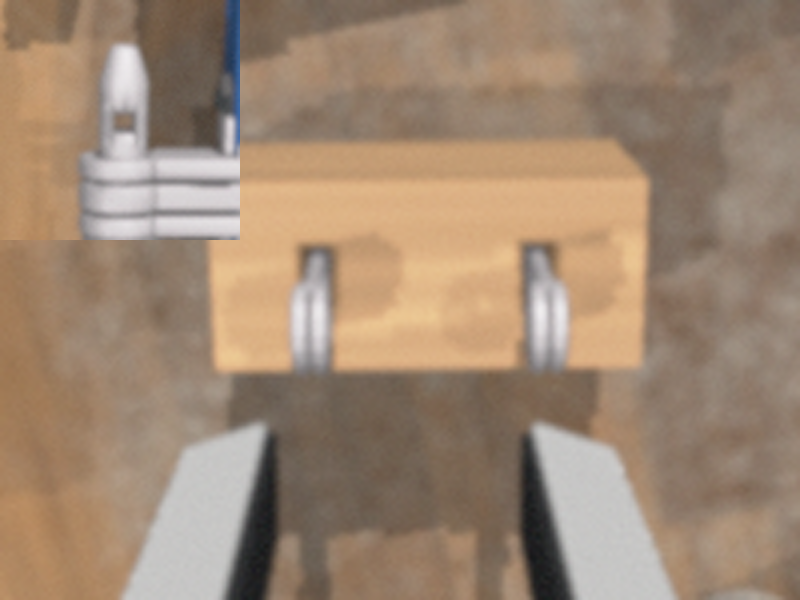

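The block's top face runs from (212,180) to (648,178) and (642,369) in the crop. A single wire enters the camera-side end of each slot (row ~245), at columns 317 and 540. The coils span rows 280–370 with centres at columns 311 and 547. The inset shows the right pin home with its hole at inset (123,121).

```bash
python3 - <<'E'
from h import *
np.set_printoptions(precision=4,suppress=True)
C=lambda u,v,z:px('w14',220+u/4,165+v/4,z)
c=[C(212,180,.052),C(648,178,.052),C(642,369,.052),C(215,371,.052)]
c=np.array(c); ctr=c.mean(0); print(c,ctr)
ly=(c[1]-c[0]+c[2]-c[3])/2; print('y dir',np.degrees(np.arctan2(ly[1],ly[0])),np.linalg.norm(ly))
a=np.arctan2(ly[1],ly[0]); ey=np.array([np.cos(a),np.sin(a),0]); ex=np.array([-np.sin(a),np.cos(a),0])  # ex toward +y world
def loc(n,u,v,z): q=C(u,v,z)-ctr; print(n,'long',q@ey*1000,'cross(+y)',q@ex*1000,C(u,v,z))
loc('slotA',316,243,.052);loc('slotB',538,241,.052)
loc('slotAw',316,262,.052)
for z in (.064,.072,.08): loc('coilA top',311,280,z);loc('coilA bot',311,372,z)
loc('cA',311,325,.075);loc('cB',547,325,.075)
E
```

```text
[[ 0.5338 -0.2434  0.052 ]
 [ 0.6283 -0.2625  0.052 ]
 [ 0.62   -0.3064  0.052 ]
 [ 0.5236 -0.287   0.052 ]] [ 0.5764 -0.2748  0.052 ]
y dir -11.426956096393381 0.0973508725993765
slotA long -25.32013097249374 cross(+y) 7.8934424768094065 [ 0.5532 -0.2621  0.052 ]
slotB long 24.417663610605008 cross(+y) 8.105699036955086 [ 0.602  -0.2717  0.052 ]
slotAw long -25.422335918363565 cross(+y) 3.488609105149572 [ 0.5522 -0.2663  0.052 ]
coilA top long -25.749205314700692 cross(+y) 2.615722163086588 [ 0.5517 -0.2671  0.064 ]
coilA bot long -26.260305960140705 cross(+y) -18.48919479357085 [ 0.547  -0.2877  0.064 ]
coilA top long -25.14835451274808 cross(+y) 4.833837075458015 [ 0.5527 -0.2651  0.072 ]
coilA bot long -25.64496563662796 cross(+y) -15.67276299000063 [ 0.5482 -0.2851  0.072 ]
coilA top long -24.547503710795475 cross(+y) 7.051951987829441 [ 0.5538 -0.263   0.08  ]
coilA bot long -25.02962531311511 cross(+y) -12.856331186430388 [ 0.5493 -0.2824  0.08  ]
cA long -25.160887196802907 cross(+y) -4.155999203180665 [ 0.5509 -0.2739  0.075 ]
cB long 24.436987161781417 cross(+y) -4.381031216805843 [ 0.5995 -0.2839  0.075 ]
```

The coil centre sits 5.4 mm to the −y side of the slot centre, so the leg is on the +y side, which faces the camera. I'll grasp clip A.

```bash
python3 - <<'E'
from h import *
a=np.radians(-11.43); ctr=np.array([.5764,-.2748]); ey=np.array([np.cos(a),np.sin(a)]); ex=np.array([-np.sin(a),np.cos(a)])
for l in (-25.2,24.6):
    q=ctr+ey*l/1e3-ex*.0054; print(q); go([*q,.058],np.radians(78.6))
E
```

```text
[ 0.55062966 -0.27509901]
row [-0.036, -0.098, 0.564, -0.007, -0.003, -0.012] n>= 3
[ 0.599442  -0.2849679]
row [-0.035, 0.151, 0.563, -0.007, -0.003, -0.012] n>= 3
```

```bash

python3 -m handwheel '[[-0.035,-0.098,0,0,0,0],[-0.035,-0.098,0.15,0,0,0],[-0.035,-0.098,0.3,0,0,0],[-0.035,-0.098,0.4,0,0,0],[-0.035,-0.098,0.5,0,0,0],[-0.035,-0.098,0.562,0,0,0],[-0.035,-0.098,0.562,0,0,0],[-0.035,-0.098,0.562,0,0,0]]'
python3 -m handwheel '[[0,0,0,0,0,0],[0,0,0,0,0,0],[0,0,0,0,0,0],[0,0,0,0,0,0],[0,0,0,0,0,0],[0,0,0,0,0,0],[0,0,0,0,0,0]]' 1
python3 -m handwheel '[[0,0,-0.05,0,0,0],[0,0,-0.15,0,0,0],[0,0,-0.3,0,0,0],[0,0,-0.45,0,0,0],[0,0,-0.45,0,0,0],[0,0,-0.45,0,0,0]]'
```

```text
time: 37.85
tool_pos: [0.5516, -0.2752, 0.0604]
ee_rot: [-3.141, -0.0, 1.366]
wrist_force: [-0.0, -0.5, 0.4]
width: 0.0348
finger_force: 0.0
time: 38.43
tool_pos: [0.5522, -0.2766, 0.0608]
ee_rot: [3.14, 0.001, 1.365]
wrist_force: [-0.5, -1.1, 2.1]
width: 0.008
finger_force: 30.0
time: 38.93
tool_pos: [0.5532, -0.277, 0.1532]
ee_rot: [3.136, 0.002, 1.365]
wrist_force: [0.2, -0.3, -1.7]
width: 0.0076
finger_force: 30.0
```

Clip held. I'll work out the hover over the right pin's hole.

```bash
python3 - <<'E'
from h import *
np.set_printoptions(precision=4,suppress=True)
H=px('w13',318,181.3,.073); print(H)
a=np.radians(4.1); t=H[:2]-.0092*np.array([np.cos(a),np.sin(a)]); print(t)
go([*t,.16],a); go([*t,.16],np.radians(78))
E
```

```text
[ 0.4621 -0.0532  0.073 ]
[ 0.4529 -0.0538]
row [0.99, -0.719, -0.04, 0.011, -0.004, 2.47] n>= 11
row [0.99, -0.719, -0.04, 0.01, 0.004, 0.007] n>= 6
```

```bash

python3 -m handwheel '[[0.99,-0.72,-0.04,0,0,0.5],[0.99,-0.72,-0.04,0,0,0.5],[0.99,-0.72,-0.04,0,0,0.5],[0.99,-0.72,-0.04,0,0,0.5],[0.99,-0.72,-0.04,0,0,0.5],[0.99,-0.72,-0.04,0,0,0.5],[0.99,-0.72,-0.04,0,0,0.5]]'
python3 -m handwheel '[[0,0,0,0,0,1],[0,0,0,0,0,1],[0,0,0,0,0,1],[0,0,0,0,0,1],[0,0,0,0,0,1]]'
python3 -m handwheel '[[0,0,0,0,0,0.97],[0,0,0,0,0,0.97],[0,0,0,0,0,0.97],[0,0,0,0,0,0.97],[0,0,0,0,0,0.97],[0,0,0,0,0,0.97]]'
python3 -c "
from h import *
go([.4529,-.0538,.13],np.radians(4.1))"
```

```text
time: 39.52
tool_pos: [0.448, -0.0478, 0.1566]
ee_rot: [-3.136, -0.002, 1.109]
wrist_force: [0.3, -0.3, 0.0]
width: 0.0079
finger_force: 30.0
time: 39.93
tool_pos: [0.4507, -0.0532, 0.1563]
ee_rot: [-3.14, 0.002, 0.576]
wrist_force: [0.1, -0.2, -0.3]
width: 0.0078
finger_force: 30.0
time: 40.43
tool_pos: [0.451, -0.0532, 0.1571]
ee_rot: [-3.141, 0.002, 0.076]
wrist_force: [-0.4, -0.4, -0.7]
width: 0.0075
finger_force: 30.0
row [0.009, 0.004, 0.135, -0.001, 0.003, 0.008] n>= 1
```

```bash

python3 -m handwheel '[[0.009,0.004,0.1,0,0,0],[0.009,0.004,0.125,0,0,0],[0.009,0.004,0.125,0,0,0],[0.009,0.004,0.125,0,0,0],[0.009,0.004,0.125,0,0,0]]'
python3 - <<'E'
from h import *
snap('wrist','w15'); p,r,o=st(); print(p,r)
R=Ro.from_euler('xyz',r)
tip=p+R.apply([.0092,0,.0468]); print(tip,proj('w15',tip),proj('w15',[.4621,-.0532,.073]))
im=cv2.imread('pics/w15.png'); c=np.int32(proj('w15',tip)); x0,y0=c[0]-50,c[1]-45
cv2.imwrite('pics/m15.png',cv2.resize(im[y0:y0+75,x0:x0+100],None,fx=8,fy=8,interpolation=cv2.INTER_CUBIC)); print(x0,y0)
E
```

```text
time: 40.85
tool_pos: [0.4535, -0.0537, 0.1336]
ee_rot: [3.141, -0.001, 0.073]
wrist_force: [-0.4, -0.0, 0.4]
width: 0.0078
finger_force: 30.0
[ 0.45368456 -0.05376137  0.13381266] [ 3.14115662e+00 -1.12122144e-03  7.25627104e-02]
[ 0.46291416 -0.05311093  0.08702301] [320.7, 244.7] [320.7, 240.1]
270 199
```

View pics/m15.png

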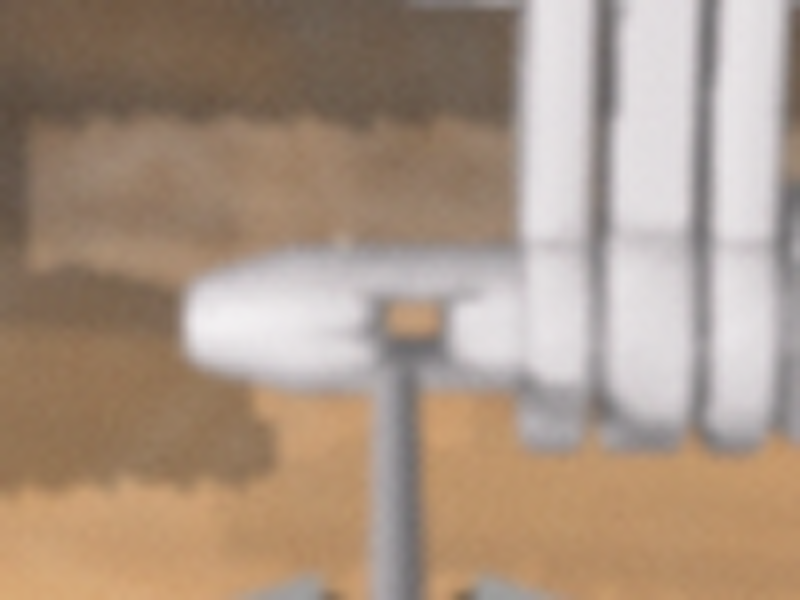

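The leg tip is at crop (402,357) and the hole centre at (413,325), with the mouth spanning 375–452. I'll work out the offset from these.

```bash
python3 - <<'E'
from h import *
np.set_printoptions(precision=4,suppress=True)
C=lambda u,v,z:px('w15',270+u/8,199+v/8,z)
h=C(413,326,.072); t=C(402,356,.087); print(h,t,h-t)
p,r,o=st(); R=Ro.from_euler('xyz',r); print(p,r,R.inv().apply(h-t)*1000, 'leg in tool',R.inv().apply(t-p)*1000)
E
```

```text
[ 0.4621 -0.0539  0.072 ] [ 0.4638 -0.0527  0.087 ] [-0.0016 -0.0012 -0.015 ]
[ 0.4537 -0.0538  0.1338] [ 3.1412 -0.0011  0.0726] [-1.7249  1.0518 14.9985] leg in tool [10.0607 -0.304  46.8238]
```

```bash

python3 -m handwheel '[[-0.005,0.005,0,0,0,0],[-0.005,0.005,0.02,0,0,0],[-0.005,0.005,0.04,0,0,0],[-0.005,0.005,0.06,0,0,0],[-0.005,0.005,0.07,0,0,0],[-0.005,0.005,0.075,0,0,0],[-0.005,0.005,0.075,0,0,0]]'
python3 -m handwheel '[[0,0,0.01,0,0,0],[0,0,0.02,0,0,0],[0,0,0.02,0,0,0]]'
```

```text
time: 41.48
tool_pos: [0.4521, -0.0547, 0.1176]
ee_rot: [-3.141, 0.001, 0.072]
wrist_force: [-0.4, 0.1, -0.6]
width: 0.0075
finger_force: 30.0
time: 41.73
tool_pos: [0.4521, -0.0547, 0.1137]
ee_rot: [-3.142, 0.001, 0.072]
wrist_force: [-0.1, -1.1, -0.8]
width: 0.0075
finger_force: 30.0
```

No axial force with the tip already below the bar's top, so the leg is in the hole. Pushing on.

```bash

python3 -m handwheel '[[0,0,0.01,0,0,0],[0,0,0.02,0,0,0],[0,0,0.03,0,0,0],[0,0,0.04,0,0,0],[0,0,0.04,0,0,0]]'
python3 -m handwheel '[[0,0,0.01,0,0,0],[0,0,0.02,0,0,0],[0,0,0.03,0,0,0],[0,0,0.03,0,0,0]]'
python3 -m handwheel '[[0,0,0.01,0,0,0],[0,0,0.02,0,0,0],[0,0,0.03,0,0,0],[0,0,0.03,0,0,0]]'
```

```text
time: 42.15
tool_pos: [0.452, -0.0546, 0.1055]
ee_rot: [-3.141, 0.001, 0.072]
wrist_force: [-0.2, -0.9, -0.9]
width: 0.0076
finger_force: 30.0
time: 42.48
tool_pos: [0.4525, -0.0549, 0.1001]
ee_rot: [3.141, -0.0, 0.072]
wrist_force: [0.8, 0.4, 0.9]
width: 0.0075
finger_force: 30.0
time: 42.82
tool_pos: [0.4523, -0.0548, 0.0933]
ee_rot: [3.141, 0.0, 0.072]
wrist_force: [0.0, -0.2, -0.1]
width: 0.008
finger_force: 30.0
```

```bash

python3 -m handwheel '[[0,0,0.01,0,0,0],[0,0,0.01,0,0,0]]'
python3 -m handwheel '[[0,0,0.01,0,0,0],[0,0,0.013,0,0,0],[0,0,0.013,0,0,0],[0,0,0.013,0,0,0]]'
python3 - <<'E'
from h import *
snap('wrist','w16'); snap('scene','s16'); snap('top','t16'); print(st()[0],st()[2]['wrist_force'])
E
```

```text
time: 42.98
tool_pos: [0.4522, -0.0547, 0.0914]
ee_rot: [-3.141, 0.0, 0.072]
wrist_force: [0.3, -0.3, 0.2]
width: 0.0082
finger_force: 30.0
time: 43.32
tool_pos: [0.4522, -0.0547, 0.0892]
ee_rot: [-3.141, 0.0, 0.072]
wrist_force: [0.4, -1.1, -0.8]
width: 0.0076
finger_force: 30.0
[ 0.4522408  -0.05468894  0.08935769] [-0.04216717 -0.03249533 -0.6139239 ]
```

```bash

python3 -m handwheel '[[0,0,-0.012,0,0,0],[0,0,-0.012,0,0,0],[0,0,-0.012,0,0,0]]'
python3 -m handwheel '[[0,0,-0.012,0,0,0],[0,0,-0.012,0,0,0]]'
```

```text
time: 43.72
tool_pos: [0.4524, -0.0548, 0.092]
ee_rot: [3.141, -0.0, 0.072]
wrist_force: [0.3, -1.2, 0.2]
width: 0.008
finger_force: 30.0
time: 43.88
tool_pos: [0.4521, -0.0548, 0.094]
ee_rot: [3.142, 0.001, 0.072]
wrist_force: [-1.3, -0.2, -3.1]
width: 0.0079
finger_force: 30.0
```

Pulling up meets resistance (−3 N), so the bow is round the bar. I'll push it back home and release.

```bash

python3 -m handwheel '[[0,0,0.01,0,0,0],[0,0,0.02,0,0,0],[0,0,0.026,0,0,0],[0,0,0.026,0,0,0],[0,0,0.026,0,0,0]]'
python3 -m handwheel '[[0,0,0,0,0,0],[0,0,0,0,0,0],[0,0,0,0,0,0],[0,0,0,0,0,0]]' 0.5
python3 -m handwheel '[[0,0,-0.1,0,0,0],[0,0,-0.3,0,0,0],[0,0,-0.45,0,0,0],[0,0,-0.5,0,0,0],[0,0,-0.5,0,0,0],[0,0,-0.5,0,0,0]]'
python3 - <<'E'
from h import *
snap('wrist','w17');snap('scene','s17')
p,r,o=st(); print(p,r)
# where do clip coil centre/hole project
go([.5995,-.285,.17],np.radians(4.1)); go([.5995,-.285,.17],np.radians(78.6))
E
```

```text
time: 44.3
tool_pos: [0.4524, -0.0547, 0.0891]
ee_rot: [3.141, 0.0, 0.072]
wrist_force: [0.7, -0.4, -0.9]
width: 0.0077
finger_force: 30.0
time: 44.63
tool_pos: [0.4524, -0.0548, 0.0892]
ee_rot: [3.141, -0.0, 0.072]
wrist_force: [-1.0, -0.7, -0.6]
width: 0.0233
finger_force: 0.0
time: 45.13
tool_pos: [0.4523, -0.0547, 0.1886]
ee_rot: [3.141, 0.0, 0.072]
wrist_force: [0.2, -0.0, -1.0]
width: 0.0237
finger_force: 0.0
[ 0.45113991 -0.05444984  0.18659614] [-3.14034342  0.00410401  0.07171821]
row [0.658, 1.203, 0.079, -0.002, 0.008, 0.0] n>= 7
row [0.658, 1.203, 0.079, -0.007, 0.005, -2.483] n>= 11
```

```bash

python3 -m handwheel '[[0.33,0.6,0,0,0,-0.7],[0.33,0.6,0,0,0,-0.7],[0.33,0.6,0,0,0,-0.7],[0.33,0.6,0,0,0,-0.7],[0.33,0.6,0,0,0,-0.7]]' 0.26
python3 -m handwheel '[[0,0,0,0,0,-1],[0,0,0,0,0,-1],[0,0,0,0,0,-1],[0,0,0,0,0,-1],[0,0,0,0,0,-1]]'
python3 -c "
from h import *
go([.601,-.2865,.17],np.radians(78.3))"
```

```text
time: 45.65
tool_pos: [0.5265, -0.1717, 0.1854]
ee_rot: [-3.138, 0.004, 0.434]
wrist_force: [-0.7, 0.2, -1.0]
width: 0.0346
finger_force: 0.0
time: 46.07
tool_pos: [0.5255, -0.1679, 0.1878]
ee_rot: [-3.138, 0.0, 0.965]
wrist_force: [0.1, -0.4, -0.7]
width: 0.0347
finger_force: 0.0
row [-0.272, 0.648, 0.087, -0.006, -0.001, -0.767] n>= 4
```

```bash

python3 -m handwheel '[[-0.27,0.65,0.08,0,0,-0.765],[-0.27,0.65,0.08,0,0,-0.765],[-0.27,0.65,0.08,0,0,-0.765],[-0.27,0.65,0.08,0,0,-0.765],[-0.27,0.65,0.08,0,0,-0.765],[-0.27,0.65,0.08,0,0,-0.765],[-0.27,0.65,0.08,0,0,-0.765]]'
python3 -m handwheel '[[0,0,0,0,0,0]]'
python3 -c "
from h import *
snap('wrist','w18')
go([.601,-.2865,.0608],1.3655)"
```

```text
time: 46.65
tool_pos: [0.602, -0.2867, 0.173]
ee_rot: [-3.14, -0.001, 1.361]
wrist_force: [0.2, -0.2, 0.2]
width: 0.0345
finger_force: 0.0
time: 46.73
tool_pos: [0.6022, -0.2866, 0.1738]
ee_rot: [3.141, -0.0, 1.363]
wrist_force: [-0.1, 0.6, 0.7]
width: 0.0348
finger_force: 0.0
row [-0.0, -0.007, 0.567, 0.002, 0.0, -0.005] n>= 3
```

```bash

python3 -m handwheel '[[0,-0.006,0.1,0,0,0],[0,-0.006,0.25,0,0,0],[0,-0.006,0.4,0,0,0],[0,-0.006,0.5,0,0,0],[0,-0.006,0.565,0,0,0],[0,-0.006,0.565,0,0,0],[0,-0.006,0.565,0,0,0]]'
python3 -m handwheel '[[0,0,0,0,0,0],[0,0,0,0,0,0],[0,0,0,0,0,0],[0,0,0,0,0,0],[0,0,0,0,0,0],[0,0,0,0,0,0],[0,0,0,0,0,0]]' 1
python3 -m handwheel '[[0,0,-0.05,0,0,0],[0,0,-0.15,0,0,0],[0,0,-0.3,0,0,0],[0,0,-0.5,0,0,0],[0,0,-0.5,0,0,0],[0,0,-0.5,0,0,0]]'
python3 - <<'E'
from h import *
# left hole guess: right insertion TCP + 170mm along box y
a=np.radians(94.2); t=np.array([.4522,-.0547])+.170*np.array([np.cos(a),np.sin(a)]); print(t)
go([*t,.16],np.radians(78))
E
```

```text
time: 47.37
tool_pos: [0.6013, -0.2875, 0.0606]
ee_rot: [3.142, 0.0, 1.363]
wrist_force: [0.4, 0.4, 0.2]
width: 0.0345
finger_force: 0.0
time: 47.95
tool_pos: [0.6014, -0.2885, 0.0609]
ee_rot: [3.141, 0.001, 1.362]
wrist_force: [-1.5, 0.6, 5.0]
width: 0.0077
finger_force: 30.0
time: 48.45
tool_pos: [0.6033, -0.2891, 0.1647]
ee_rot: [3.133, 0.003, 1.362]
wrist_force: [-0.6, -0.5, -1.1]
width: 0.0079
finger_force: 30.0
[0.43974951 0.11484346]
row [1.807, -1.218, 0.009, 0.016, 0.005, 0.002] n>= 11
```

```bash

python3 -m handwheel '[[0.9,-0.61,0,0,0,0],[0.9,-0.61,0,0,0,0],[0.9,-0.61,0,0,0,0],[0.9,-0.61,0,0,0,0],[0.9,-0.61,0,0,0,0],[0.9,-0.61,0,0,0,0]]'
python3 -m handwheel '[[0.9,-0.61,0,0,0,0.5],[0.9,-0.61,0,0,0,0.5],[0.9,-0.61,0,0,0,0.5],[0.9,-0.61,0,0,0,0.5],[0.9,-0.61,0,0,0,0.5],[0.9,-0.61,0,0,0,0.5]]'
python3 -m handwheel '[[0,0,0,0,0,1],[0,0,0,0,0,1],[0,0,0,0,0,1],[0,0,0,0,0,1],[0,0,0,0,0,1]]'
python3 -m handwheel '[[0,0,0,0,0,0.97],[0,0,0,0,0,0.97],[0,0,0,0,0,0.97],[0,0,0,0,0,0.97],[0,0,0,0,0,0.97],[0,0,0,0,0,0.97]]'
python3 -c "
from h import *
go([.4408,.1148,.1336],.0726)"
```

```text
time: 48.95
tool_pos: [0.5161, -0.0814, 0.1583]
ee_rot: [-3.137, -0.003, 1.367]
wrist_force: [0.1, 0.8, 0.6]
width: 0.0076
finger_force: 30.0
time: 49.45
tool_pos: [0.4343, 0.1184, 0.1586]
ee_rot: [-3.138, -0.0, 1.105]
wrist_force: [-0.1, 0.0, -0.4]
width: 0.0078
finger_force: 30.0
time: 49.87
tool_pos: [0.4366, 0.1144, 0.1585]
ee_rot: [-3.141, 0.002, 0.574]
wrist_force: [-0.1, 0.6, -0.3]
width: 0.0076
finger_force: 30.0
time: 50.37
tool_pos: [0.4369, 0.1144, 0.1592]
ee_rot: [3.141, 0.001, 0.073]
wrist_force: [0.1, -0.0, -0.4]
width: 0.0083
finger_force: 30.0
row [0.02, -0.001, 0.128, 0.0, 0.003, 0.001] n>= 1
```

```bash

python3 -m handwheel '[[0.02,0,0.08,0,0,0],[0.02,0,0.12,0,0,0],[0.02,0,0.12,0,0,0],[0.02,0,0.12,0,0,0],[0.02,0,0.12,0,0,0]]'
python3 - <<'E'
from h import *
np.set_printoptions(precision=4,suppress=True)
snap('wrist','w19'); p,r,o=st(); print(p,r)
A=cv2.imread('pics/w15.png',0); B=cv2.imread('pics/w19.png',0)
def match(u0,v0,u1,v1,m=12):
    T=A[v0:v1,u0:u1]; S=B[v0-m:v1+m,u0-m:u1+m]
    T4=cv2.resize(T,None,fx=4,fy=4,interpolation=cv2.INTER_CUBIC);S4=cv2.resize(S,None,fx=4,fy=4,interpolation=cv2.INTER_CUBIC)
    q=cv2.matchTemplate(S4,T4,cv2.TM_CCOEFF_NORMED); _,s,_,l=cv2.minMaxLoc(q); return l[0]/4-m,l[1]/4-m,s
print('cheeks',match(334,230,368,257)); print('pinfront',match(292,228,343,248)); print('hole',match(312,234,330,243)); 
print('leg',match(312,246,330,275)); print('eyes left part', match(330,200,368,257))
E
```

```text
time: 50.78
tool_pos: [0.4411, 0.1149, 0.1363]
ee_rot: [3.141, -0.0, 0.07]
wrist_force: [-0.8, -0.4, 0.3]
width: 0.0078
finger_force: 30.0
[0.4413 0.1149 0.1366] [ 3.1416 -0.0008  0.07  ]
cheeks (-1.5, -3.25, 0.9563553929328918)
pinfront (-1.75, -2.75, 0.9378698468208313)
hole (-1.5, -2.0, 0.9565579891204834)
leg (0.25, -1.0, 0.7837967872619629)
eyes left part (-1.75, -3.25, 0.9395609498023987)
```

```bash
python3 - <<'E'
import cv2,numpy as np
np.set_printoptions(linewidth=250)
for f in('w15','w19'):
    A=cv2.imread('pics/'+f+'.png'); A=A.astype(int); S=A.max(2)-A.min(2); V=A.max(2)
    print(f,'sat|val, cols 312..330')
    for r in range(232,262,1): print(r,' '.join('%3d'%x for x in S[r,312:330]),' | ',' '.join('%3d'%x for x in V[r,312:330]))
E
```

```text
w15 sat|val, cols 312..330
232   6   6   4   5   4   6   5   4   3   5   5   3   5   4   6   6   5   5  |  191 187 186 187 185 188 188 184 182 183 186 186 185 187 186 185 183 183
233   5   6   5   5   5   5   4   5   4   6   7   5   4   5   5   6   5   5  |  197 195 197 195 197 197 195 194 190 191 196 193 195 193 194 190 190 191
234   7   7   7   5   5   5   5   5   3   6   4   4   6   7   7   5   4   3  |  205 205 202 199 198 194 194 192 192 194 198 197 197 197 195 188 191 193
235   7   6   6   6   6   6   6   7   8   7   7   8   8   6   4   4   5   5  |  213 210 200 193 184 179 179 180 185 187 190 190 185 184 181 182 184 190
236   2   5   7   7   5   7  14  22  26  23  25  24  19  11   5   5   4   6  |  218 217 207 191 169 156 158 168 176 177 181 178 170 165 172 186 193 201
237   3   4   7   4   5  10  31  49  54  54  56  53  41  17   5   4   4   4  |  222 221 214 192 165 146 153 176 184 186 185 183 171 162 179 208 220 223
238   4   3   6   5   5  13  37  62  69  68  69  67  52  20   8   4   5   3  |  224 219 215 189 162 144 159 186 191 193 193 190 174 161 189 218 227 229
239   3  
[... 7373 characters left out ...]
  70  68  68  68  |  148 148 147 152 159 162 154 134 116 112 126 143 148 148 148 150 149 149
258  64  64  59  43  24   7   6   3   2   9  28  55  66  67  69  67  68  68  |  147 147 147 153 159 160 154 134 115 111 125 139 150 150 150 148 148 152
259  63  65  62  45  25   8   6   4   3   8  28  55  66  66  68  68  67  67  |  148 147 149 151 159 164 155 135 119 110 122 141 146 149 148 149 149 151
260  65  65  62  46  23   8   4   3   1   5  26  54  66  66  66  65  64  65  |  150 149 151 153 162 163 152 136 116 110 119 138 147 149 148 148 148 149
261  64  65  63  48  24   9   5   4   2   5  27  54  66  64  64  66  65  64  |  150 151 151 156 160 162 155 136 117 107 119 141 147 147 147 150 152 152
```

The hole is 0.9 mm further to tool −x and 0.7 mm to −y relative to the leg than for the first clip, so the correction is (−1.9, +0.3) mm.

```bash

python3 -m handwheel '[[-0.0095,0.0015,0,0,0,0],[-0.0095,0.0015,0.02,0,0,0],[-0.0095,0.0015,0.04,0,0,0],[-0.0095,0.0015,0.06,0,0,0],[-0.0095,0.0015,0.075,0,0,0],[-0.0095,0.0015,0.085,0,0,0],[-0.0095,0.0015,0.085,0,0,0]]'
python3 -m handwheel '[[0,0,0.01,0,0,0],[0,0,0.02,0,0,0],[0,0,0.03,0,0,0],[0,0,0.03,0,0,0]]'
```

```text
time: 51.42
tool_pos: [0.4388, 0.1144, 0.1183]
ee_rot: [3.141, 0.001, 0.069]
wrist_force: [-0.7, -0.0, -0.2]
width: 0.0075
finger_force: 30.0
time: 51.75
tool_pos: [0.439, 0.1144, 0.1126]
ee_rot: [3.142, 0.001, 0.069]
wrist_force: [0.2, -0.1, -0.6]
width: 0.0079
finger_force: 30.0
```

Free so far. Continuing to the home height, 0.089.

```bash

python3 -m handwheel '[[0,0,0.01,0,0,0],[0,0,0.02,0,0,0],[0,0,0.03,0,0,0],[0,0,0.04,0,0,0],[0,0,0.04,0,0,0]]'
python3 -m handwheel '[[0,0,0.01,0,0,0],[0,0,0.02,0,0,0],[0,0,0.03,0,0,0]]'
python3 -m handwheel '[[0,0,0.01,0,0,0],[0,0,0.01,0,0,0]]'
python3 -m handwheel '[[0,0,0.01,0,0,0],[0,0,0.02,0,0,0],[0,0,0.03,0,0,0],[0,0,0.036,0,0,0],[0,0,0.036,0,0,0]]'
python3 -m handwheel '[[0,0,-0.012,0,0,0],[0,0,-0.024,0,0,0],[0,0,-0.024,0,0,0]]'
```

```text
time: 52.17
tool_pos: [0.4389, 0.1144, 0.1046]
ee_rot: [3.141, 0.001, 0.069]
wrist_force: [0.2, 0.2, -0.5]
width: 0.0078
finger_force: 30.0
time: 52.42
tool_pos: [0.4391, 0.1145, 0.0996]
ee_rot: [-3.142, -0.0, 0.069]
wrist_force: [-2.0, -0.3, 3.7]
width: 0.0074
finger_force: 30.0
time: 52.58
tool_pos: [0.4391, 0.1144, 0.0965]
ee_rot: [3.142, 0.0, 0.069]
wrist_force: [0.2, 0.3, -0.9]
width: 0.0077
finger_force: 30.0
time: 53.0
tool_pos: [0.439, 0.1143, 0.0891]
ee_rot: [3.141, 0.001, 0.069]
wrist_force: [-0.0, -0.4, -0.8]
width: 0.0079
finger_force: 30.0
time: 53.25
tool_pos: [0.4389, 0.1143, 0.0945]
ee_rot: [3.141, 0.001, 0.069]
wrist_force: [-0.6, -0.2, -2.5]
width: 0.0076
finger_force: 30.0
```

The bow has snapped over. I'll push it home, release, and compare it in code with the right clip's picture.

```bash

python3 -m handwheel '[[0,0,0.01,0,0,0],[0,0,0.02,0,0,0],[0,0,0.026,0,0,0],[0,0,0.026,0,0,0],[0,0,0.026,0,0,0]]'
python3 -m handwheel '[[0,0,0,0,0,0],[0,0,0,0,0,0],[0,0,0,0,0,0],[0,0,0,0,0,0]]' 0.5
python3 -m handwheel '[[0,0,-0.1,0,0,0],[0,0,-0.3,0,0,0],[0,0,-0.45,0,0,0],[0,0,-0.5,0,0,0],[0,0,-0.5,0,0,0],[0,0,-0.5,0,0,0]]'
python3 - <<'E'
from h import *
snap('wrist','w20');snap('scene','s20');snap('top','t20'); print(st()[0])
A=cv2.imread('pics/w17.png',0); B=cv2.imread('pics/w20.png',0)
H=proj('w17',[.4612,-.0535,.1]); print(H, proj('w20',[.449,.116,.1])); u,v=map(int,H)
for nm,(a,b,c,d) in dict(clip=(u-12,v-12,u+12,v+30),all=(u-25,v-30,u+45,v+25),cheek=(u+12,v-25,u+45,v+10)).items():
    T=A[b:d,a:c]; q=cv2.matchTemplate(B[b-25:d+25,a-25:c+25],T,cv2.TM_CCOEFF_NORMED); _,s,_,l=cv2.minMaxLoc(q); print(nm,l[0]-25,l[1]-25,round(s,3))
# bystanders & whole-scene change between start and now in top view
t0=cv2.imread('pics/top0.png').astype(int); t1=cv2.imread('pics/t20.png').astype(int)
for n,(x,y) in dict(bottle=(219,200),cyl=(381,186),jar=(472,218)).items(): print(n,abs(t0-t1)[y-9:y+9,x-9:x+9].mean())
E
```

```text
time: 53.67
tool_pos: [0.4393, 0.1144, 0.0895]
ee_rot: [3.141, -0.0, 0.069]
wrist_force: [-0.7, -0.4, -0.2]
width: 0.0079
finger_force: 30.0
time: 54.0
tool_pos: [0.4393, 0.1144, 0.0896]
ee_rot: [3.141, -0.0, 0.069]
wrist_force: [1.1, -0.6, 1.0]
width: 0.0232
finger_force: 0.0
time: 54.5
tool_pos: [0.4391, 0.1144, 0.189]
ee_rot: [3.141, 0.0, 0.069]
wrist_force: [-0.4, -0.3, -0.2]
width: 0.0235
finger_force: 0.0
[0.43791508 0.11423512 0.18683881]
[319.7, 229.8] [319.4, 228.6]
clip 0 -3 0.925
all 0 -3 0.909
cheek 0 -3 0.91
bottle 10.32716049382716
cyl 2.935185185185185
jar 2.7551440329218106
```

```bash
python3 - <<'E'
from h import *
def m(fa,fb,x,y,w=12,M=10):
    A=cv2.imread('pics/%s.png'%fa);B=cv2.imread('pics/%s.png'%fb)
    q=cv2.matchTemplate(B[y-w-M:y+w+M,x-w-M:x+w+M],A[y-w:y+w,x-w:x+w],cv2.TM_CCOEFF_NORMED);_,s,_,l=cv2.minMaxLoc(q);return l[0]-M,l[1]-M,round(s,3)
print('top',m('top0','t20',219,200),m('top0','t14',219,200),m('top0','t14',381,186),m('top0','t14',472,218))
print('scene',m('scene0','s20',219,270),m('scene0','s17',219,270))
# pieces left on the desk? old spots and lids
for x,y in ((154,267),(214,312)):
    print(cv2.imread('pics/t20.png')[y-4:y+4,x-4:x+4].mean((0,1)).round())
E
```

```text
top (0, 0, 0.935) (0, 0, 0.995) (0, 0, 0.972) (-10, 6, 0.102)
scene (0, 0, 0.974) (0, 0, 0.99)
[ 82. 130. 176.]
[71. 73. 48.]
```

```bash
python3 -c "
from bench import robot
print(robot.close_job())"
```

```text
the job is handed in; nothing more can be done
None
```

I handed the job in after about 55 s of the 210 s: the brass and nickel cylinders (the only two pieces there) are flat in the box, the lid is shut, both pins are home and both R-clips snapped on. The bottle, upright cylinder and jar did not move, and no verdict was shown.

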